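Load and lock a sloped kit magazine

ROBOT

A 6-joint arm with a two-finger parallel gripper is mounted at the origin on a cart in front of the work surface, level with it; the furniture and walls round the work are solid. World frame = base frame: x ahead of the robot, y to its left, z up, the work surface at z = 0. Lengths are in m, angles in degrees, forces in N, time in s.
With the tool pointing down it reaches from about 0.35 to 0.875 m from the base axis. Payload 4.2 kg.
Tool frame: the origin (TCP) lies between the finger pads; the fingertips stand 14 mm ahead of it and the grasp point (between the pads) lies 5 mm behind it; z points along the fingers, y is the line along which they close (so a half turn about z gives the same grasp; the last joint's range is limited). The gripper opens to 87 mm and grips with 3 to 60 N. Pads are 19 mm wide; open, the fingers measure 117 mm over their backs; the gripper's body (75 mm by 190 mm) begins 51 mm behind the grasp point.
Start: joints at [91.88, 22.042, 0.453, 0, -68.411, -14.817], TCP at [0.14, 0.609, 0.237] pointing down, gripper open.
Joint ranges: [-179.83, 179.83], [-69.29, 118.12], [-61.27, 80.66], [-181.25, 117.63], [-171.15, -9.14], [-177.46, 177.46]. Speed limits (degrees/s): [159.86, 159.86, 180, 180, 180, 180].

INTERFACE

Orientations are given as a 3x3 rotation matrix whose columns are the frame's x, y, z axes.
In Python, from station import * gives the robot as it stands. The module is installed in compiled form; this text tells all that it offers.
- The arm moves only by the tool play_rows, never from a script. Its argument "steps" is a list of rows, each an object of numbers: "ax", "ay", "az": the turn, a rotation vector about the tool's x, y, z in degrees; "dx", "dy", "dz": the shift along the tool's x, y, z in mm; "claw": the finger opening in mm, from 0 to 87. A call has 1 to 20 rows; each row shifts and turns the commanded pose from where the row before left it, along the tool's axes as they then stand; what a row does not reach is not made up. A row lasts 1/10 s, in which the tool goes at most 50 mm and 8.59 degrees, less where a joint would pass 70% of its speed; a pose out of reach is approached as far as the arm can. A call with a gripper value outside its range is refused whole. The fingers move at their own pace and stop on an object; the grip force is fixed at half the most. Time passes only in rows, so rows that do not move let the fingers close. It gives the time, the measured TCP pose, the force, the opening and the grip force at its end, in the units of the state.
- sense(): the state, without advancing time (a new reading comes with each control period).
- capture(name): name is "scene" or "top"; returns a dict with "frame" (384x512x3 uint8, blue, green, red), "range_z" (384x512 float32, m along the optical axis (not along the pixel's ray), 0 where there is no reading), "fx", "fy", "cx", "cy" (pixels), "xyz" and "rotation" of the camera in the world. Camera axes: x right, y down, z forward; pixel columns grow to the right and rows downward; lengths in m; the calibration is good to about 2 mm. A picture is of the moment at which its call begins.
- finish_job(): hands the job in; it is judged then, once.
The state is a dict: "time_s": time; "joints": joint angles; "joint_velocities": joint speeds; "effort": joint torques, N m; "tcp_pos": TCP position; "ee_rot": TCP orientation; "wrist_force": force on the tool from outside, world axes, zero at the start; "moment": the same for the moment, N m; "gripper_width": opening from 0.0 (shut) to 1.0 (fully open); "gripper_force": force on a finger pad.
Only numpy, scipy, OpenCV 4.12 (cv2) and the standard library are available. Lean on these libraries where they do the work, as an engineer would, in place of code of your own. Each camera call takes 0.05 s, during which the arm holds its last target. There are 200 camera calls.

TASK

Pull the magazine's red lock knob fully out, slide the steel guide block down the wide lane and the longer, thinner clamp bar down the narrow lane, lengthwise and flat, until each rests right against the back stop under the clear cover, then push the knob fully home so that its lock fingers close behind the parts. Leave the squeeze bottle, the roll of tape, the paste tin and the red chalk box where they are.

Things in the scene. Friction and masses are not known exactly. Their poses are not given: they have to be found in the camera images.
- lanes: Steel deck of the magazine, 112 mm wide, with green rails, on a grey base; slopes down away from the robot by 12 degrees. Origin on its floor at the face of the back stop, mid width; x down the slope, y across to the left, z square to the floor. Floor from x = -235 mm (upper, near end) to 0. Slippery (friction 0.15 to 0.23): parts let go on it may slide down slowly or stick and need a push.
- stop_wide (a point): Foot of the 30 mm high back stop in the middle of the left, wide lane (lanes y = +20 mm), 40 mm wide, for the guide block. Lanes run along x of lanes between rails 6 mm high, from x = -165 mm to 0; the rails' last 30 mm (from -135 mm) taper so that the entries are wider. The block at home: centre at x = -42 mm, tail at -84 mm.
- stop_narrow (a point): The same for the right-hand, narrow lane (y = -32 mm), 32 mm wide, for the clamp bar. The bar at home: centre at x = -55 mm, tail at -110 mm.
- apron (a point): Middle of the bare upper floor, which has no rails: x = -235 to -165 mm in lanes, full width. Parts are laid down with their centre over this stretch and their nose between the rails; tilt the hand 12 degrees with the deck to lay them flat.
- cover_edge (a point): Middle of the upper edge of the clear cover, top side. The cover spans both lanes from here (x = -48 mm) to the stop, underside 30 mm and top 33 mm above the floor, so parts must be slid in under it.
- lock_knob (a joint): Travel (m) of the red push-pull lock knob along y of lanes: 0 pushed home (locked), 0.016 fully out; stays where left, about 3 N friction. Pushed in, its two steel fingers, 8 mm high, bar the left sides of the lanes (x = -89 to -97 mm in the wide lane, -115 to -123 mm in the narrow one); out, they hide in the rails. A part not home blocks it.
- knob_grip (a point): Middle of the red knob on the deck's left side (at x = -106, y = +87, z = -13 mm in lanes when in); moves with it. Round, 25 mm diameter, 23 mm long, axis and travel along y of lanes (level; out = +y), about 48 mm above the riser, 20 mm off the deck's side. Pinch it from straight above, fingers closing square to its axis; push it home on its outer face, 11.5 mm outside this point.
- block: Steel guide block, 32 x 84 x 25 mm (x, y, z), grey with drilled holes, 0.46 kg (varies); origin at the centre of its underside, y along its length, z up. Grasp across the 32 mm side; either end may go first.
- bar: Steel clamp bar with drilled holes, 24 x 110 x 14 mm (x, y, z), 0.26 kg (varies); origin at the centre of its underside, y along its length, z up. Grasp across the 24 mm side; either end may go first.
- squeeze_bottle: White squeeze bottle standing upright on the riser, 58 mm in diameter, 180 mm tall; origin at the centre of its underside. Bystander.
- tape_roll: Black roll of insulating tape lying flat, 66 mm in diameter, 18 mm high; origin at the centre of its underside. Bystander.
- paste_tin: Round grey tin with black lid, 101 mm in diameter, 70 mm tall; origin at the centre of its underside. Bystander.
- chalk_box: Small red box, 40 x 60 x 22 mm; origin at the centre of its underside. Bystander.
- riser: Bench riser: plywood platform 340 x 740 mm (x, y) on blue legs, fixed; its top, on which magazine, parts and bystanders stand, is 165 mm above the bench; origin on the bench under its middle. Between it and the robot stands a fixed wooden ledge on a post, 0.42 m tall, at world x 0.19 to 0.39, y -0.13 to 0.25 m: arm and hand must pass over or beyond it.
Things that resemble listed ones, but are neither listed nor needed, are in the scene too. Of the things like the block, leave any that is orange; of the rest the smaller one is meant.

How it is judged (in metres and radians):
On the way, in this order (a step that is already met when the one before it is completed fails the run):
1. the lock knob is pulled out (at least 13 of its 16 mm) (value of joint lock_knob above 0.013 m), for 0.2 s.
2. the guide block rests at the back stop in the wide lane and the clamp bar in the narrow lane, the knob still out (x of block in the frame of lanes between -0.045 and -0.039 m and y of block in the frame of lanes between 0.0135 and 0.0265 m and z of block in the frame of lanes between -0.003 and 0.003 m and angle between the y axis of each of block, bar and the x axis of lanes, either way round below 0.12 rad and x of bar in the frame of lanes between -0.058 and -0.052 m and y of bar in the frame of lanes between -0.0385 and -0.0255 m and z of bar in the frame of lanes between -0.003 and 0.003 m and value of joint lock_knob above 0.01 m), for 0.2 s.
At the end, for the whole second after the job is handed in: The guide block lies flat and lengthwise in the wide lane and the clamp bar in the narrow lane, each within 3 mm of the back stop, at rest and released, and the lock knob is pushed home to within 2.5 mm (x of block in the frame of lanes between -0.045 and -0.039 m and y of block in the frame of lanes between 0.0135 and 0.0265 m and z of block in the frame of lanes between -0.003 and 0.003 m and angle between the y axis of each of block, bar and the x axis of lanes, either way round below 0.12 rad and x of bar in the frame of lanes between -0.058 and -0.052 m and y of bar in the frame of lanes between -0.0385 and -0.0255 m and z of bar in the frame of lanes between -0.003 and 0.003 m and linear speed of each of block, bar below 0.01 m/s and value of joint lock_knob below 0.0025 m); the robot touches nothing.
It fails at once if the squeeze bottle is pushed more than 30 mm from its place or tipped over (distance of squeeze_bottle from where it was at the start of the episode above 0.03 m or angle between squeeze_bottle's own z axis and vertical above 0.35 rad).
It fails at once if the roll of tape is pushed more than 30 mm from its place or tipped over (distance of tape_roll from where it was at the start of the episode above 0.03 m or angle between tape_roll's own z axis and vertical above 0.35 rad).
It fails at once if the paste tin is pushed more than 30 mm from its place or tipped over (distance of paste_tin from where it was at the start of the episode above 0.03 m or angle between paste_tin's own z axis and vertical above 0.35 rad).
It fails at once if the red chalk box is pushed more than 30 mm from its place or tipped over (distance of chalk_box from where it was at the start of the episode above 0.03 m or angle between chalk_box's own z axis and vertical above 0.35 rad).
It also fails if it takes over 72 s, if anything falls off the work surface, if the arm or the gripper's body presses on something with over 40 N, if the wrist force passes 120 N, or if a joint passes its speed limit or range.

## Working session

There is one attempt and no reset: what is moved stays moved. The work goes in short steps, Python scripts to look and compute and a tool call to move; the robot and the scene stay as the last step left them, time stands still between calls to the robot, and variables do not carry over. Pictures are saved under pics/ and viewed, at most 10 in all, crops included, and the job is handed in when it is done.

Besides the shell and the picture viewer there is one more tool, called after "Call:" as name(argument=value, ...) on one line, values as JSON. play_rows: Moves the arm, as the interface text tells. Its arguments: {"type":"object","properties":{"steps":{"type":"array"}},"required":["steps"]}

```bash
mkdir -p pics
python3 - <<'E'
from station import *
import cv2,numpy as np
for n in("scene","top"):
    c=capture(n); cv2.imwrite(f"pics/{n}0.png",c["frame"]); np.savez(f"{n}0.npz",**c)
    print(n,c["fx"],c["fy"],c["cx"],c["cy"],c["xyz"],np.round(c["rotation"],4).tolist())
s=sense();print(s)
E
```

```text
scene 354.76672703072893 354.76672703072893 254.65912009358848 192.55134763297937 [0.92571039 0.7747585  1.16815574] [[-0.8391, 0.4342, -0.3275], [0.5437, 0.6547, -0.5251], [-0.0136, -0.6187, -0.7855]]
top 446.9484346197811 446.9484346197811 257.75439148484054 189.4658026791204 [0.34911903 0.12108623 1.41712848] [[0.0224, -0.9931, 0.1149], [-0.9996, -0.024, -0.012], [0.0147, -0.1146, -0.9933]]
{'time_s': 0.1, 'joints': array([ 9.18787187e+01,  2.20868139e+01,  3.88437784e-01, -2.55805658e-02,
       -6.84139669e+01, -1.48192858e+01]), 'joint_velocities': array([ 0.01094641,  0.01442353,  0.11150537,  0.0624202 , -0.09053355,
       -0.06515836]), 'effort': array([ 1.45222652e-04, -3.91694391e+01,  1.87933820e+01,  4.23192367e+00,
        1.33990668e-02, -7.42907014e-05]), 'tcp_pos': array([0.13980036, 0.60863172, 0.23556914]), 'ee_rot': array([[ 9.74566012e-01, -2.24100345e-01, -3.50649488e-04],
       [-2.24100596e-01, -9.74564020e-01, -1.97327605e-03],
       [ 1.00481468e-04,  2.00166853e-03, -9.99997992e-01]]), 'wrist_force': array([ 0.02586883, -0.26470359, -0.06510251]), 'moment': array([ 0.03538695, -0.05655957,  0.01749936]), 'gripper_force': 0.0, 'gripper_width': 1.004340063806475}
```

View pics/scene0.png

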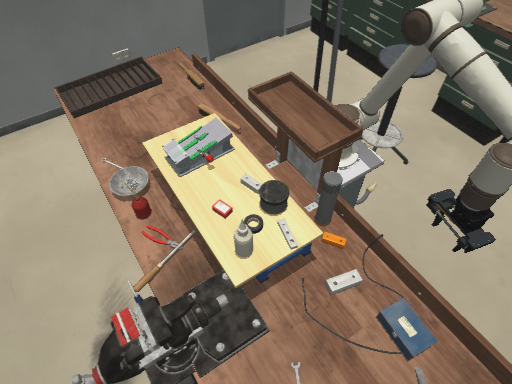

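View pics/top0.png

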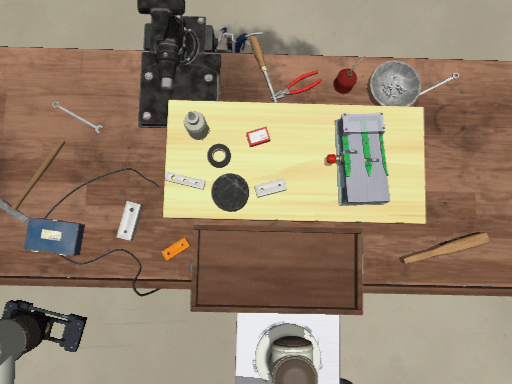

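Top view: +x is up and +y is left. Block candidates are grey (270,187) on the riser, pale (129,220) on the bench (looks larger) and orange (176,249, excluded). The bar is at (185,181), the magazine around (362,160), the red knob at (332,159). Next: measure, and make one close crop.

```bash
cat > h.py <<'E'
import numpy as np,cv2
from station import *
def load(n): return dict(np.load(n+"0.npz"))
def world(c):
    d=c["range_z"];v,u=np.mgrid[:d.shape[0],:d.shape[1]]
    p=np.stack([(u-c["cx"])/c["fx"]*d,(v-c["cy"])/c["fy"]*d,d],-1)
    return p@c["rotation"].T+c["xyz"]
def ray(c,uv,z):
    uv=np.atleast_2d(uv).astype(float)
    r=np.c_[(uv[:,0]-c["cx"])/c["fx"],(uv[:,1]-c["cy"])/c["fy"],np.ones(len(uv))]@c["rotation"].T
    return c["xyz"]+r*((z-c["xyz"][2])/r[:,2])[:,None]
E
python3 - <<'E'
from h import *
c=load("top");W=world(c);f=c["frame"];hsv=cv2.cvtColor(f,cv2.COLOR_BGR2HSV)
print("riser z",np.median(W[195:215,300:330,2]), "bench",np.median(W[150:200,440:500,2]))
# grey parts: low saturation
low=((hsv[...,1]<60)&(hsv[...,2]>90)).astype(np.uint8)
for name,(u0,v0,u1,v1),zt in(("blockA",(248,172,294,202),.19),("barA",(160,165,212,196),.179),("big",(108,195,150,245),.03)):
    m=np.zeros_like(low);m[v0:v1,u0:u1]=low[v0:v1,u0:u1]
    m=cv2.morphologyEx(m,cv2.MORPH_CLOSE,np.ones((5,5)))
    k=max(cv2.findContours(m,0,2)[0],key=cv2.contourArea)
    zz=np.percentile(W[m>0][:,2],[10,50,90])
    P=ray(c,k[:,0],zz[1])[:,:2]
    r=cv2.minAreaRect((P*1000).astype(np.float32))
    print(name,zz,r)
# lanes by depth: height band between
X=W
reg=np.zeros(f.shape[:2],bool);reg[105:212,330:395]=True
green=reg&(hsv[...,0]>45)&(hsv[...,0]<85)&(hsv[...,1]>120)
red=reg&((hsv[...,0]<8)|(hsv[...,0]>172))&(hsv[...,1]>150)
print("red knob",W[red].mean(0),W[red].min(0),W[red].max(0),red.sum())
deck=reg&(hsv[...,1]<60)&(W[...,2]>.19)
u=np.argwhere(deck);print(deck.sum(),W[deck].min(0),W[deck].max(0))
ap=np.zeros_like(reg);ap[180:200,348:382]=True
P=W[ap];A=np.c_[P[:,:2],np.ones(len(P))];print("plane",np.linalg.lstsq(A,P[:,2],rcond=None)[0],P[:,2].min(),P[:,2].max())
a=cv2.resize(f[105:215,320:400],None,fx=5,fy=5,interpolation=2)
b=cv2.resize(f[160:250,105:295],None,fx=2,fy=2,interpolation=2)
o=np.zeros((550,790,3),np.uint8);o[:,:400]=a;o[:180,405:785]=b
s=load("scene")["frame"];e=cv2.resize(s[110:180,155:245],None,fx=4,fy=4,interpolation=2);o[200:480,405:765]=e
cv2.imwrite("pics/crop1.png",o)
E
```

```text
riser z 0.164796387028886 bench -0.0007007140729377026
blockA [0.18527074 0.18935208 0.19277087] ((497.9101257324219, 71.11923217773438), (33.72085189819336, 85.52660369873047), 15.528155326843262)
barA [0.17136957 0.1783757  0.18198005] ((514.007568359375, 310.5227355957031), (111.4129638671875, 25.159242630004883), 77.27540588378906)
big [0.02776554 0.03397185 0.03814871] ((403.9694519042969, 497.7835693359375), (52.45584487915039, 116.34976959228516), 77.01697540283203)
red knob [ 0.57774259 -0.09459924  0.22132253] [ 0.56777323 -0.10268752  0.2129233 ] [ 0.59088212 -0.08747007  0.22677304] 48
3442 [ 0.34911903 -0.24096537  0.19017021] [0.70493707 0.12108623 1.41712848]
plane [-1.83813726  1.2775882   1.37598892] 0.23231963946119638 1.417128478968561
```

View pics/crop1.png

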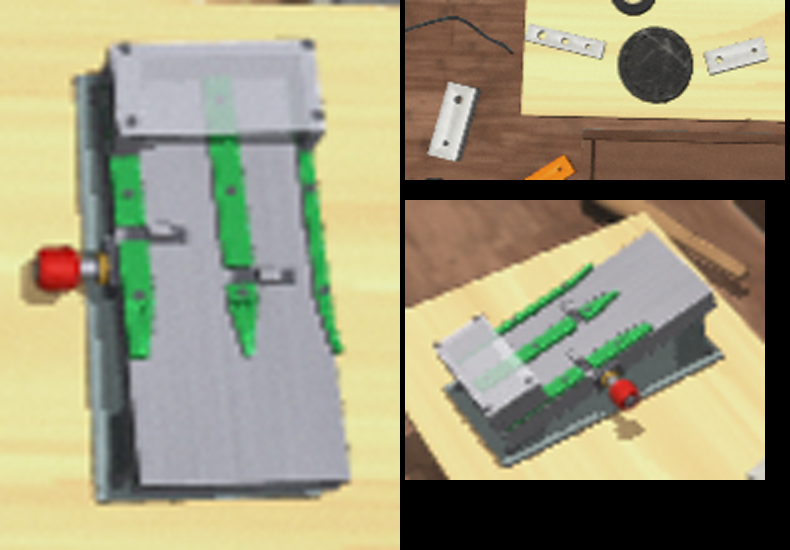

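The crop confirms the grey piece at (270,187) as the block: 33×85 mm on the riser, against 52×116 for the big one. The magazine shows its apron towards the robot, its fingers inserted and the knob at the left. Next, the magazine's pose.

```bash
cat >> h.py <<'E'
def fitlanes(c):
    W=world(c);f=c["frame"];hsv=cv2.cvtColor(f,cv2.COLOR_BGR2HSV)
    ok=c["range_z"]>0
    reg=np.zeros(ok.shape,bool);reg[172:206,338:396]=True
    m=reg&ok&(hsv[...,1]<45)&(hsv[...,2]>110)
    P=W[m];med=np.median(P[:,2])
    for _ in range(5):
        A=np.c_[P[:,:2],np.ones(len(P))];k=np.linalg.lstsq(A,P[:,2],rcond=None)[0]
        r=P[:,2]-A@k;P=P[abs(r)<2.5*np.median(abs(r))+1e-4]
    return k,len(P),m
def rayplane(c,uv,k):
    r=np.c_[(uv[:,0]-c["cx"])/c["fx"],(uv[:,1]-c["cy"])/c["fy"],np.ones(len(uv))]@c["rotation"].T
    o=c["xyz"];t=(k[0]*o[0]+k[1]*o[1]+k[2]-o[2])/(r[:,2]-r[:,:2]@k[:2]);return o+r*t[:,None]
E
python3 - <<'E'
from h import *
c=load("top");k,n,m=fitlanes(c);g=k[:2]
print(k,n,"slope",np.degrees(np.arctan(np.hypot(*g))),"yaw",np.degrees(np.arctan2(-g[1],-g[0])))
f=c["frame"];hsv=cv2.cvtColor(f,cv2.COLOR_BGR2HSV)
# row-wise edges of the apron by the largest V gradients
V=cv2.cvtColor(f,cv2.COLOR_BGR2GRAY).astype(float);S=hsv[...,1].astype(float)
for v in(178,184,190,196,200):print(v,S[v,338:356].astype(int),V[v,338:356].astype(int),"|",S[v,380:396].astype(int),V[v,380:396].astype(int))
for u in(352,360,370,380):print(u,S[194:212,u].astype(int),V[194:212,u].astype(int))
# green masses
reg=np.zeros(m.shape,bool);reg[125:180,335:395]=True
gm=(reg&(hsv[...,0]>45)&(hsv[...,0]<85)&(hsv[...,1]>100)).astype(np.uint8)
nn,l,st,ce=cv2.connectedComponentsWithStats(gm);print(st,ce)
sc=load("scene");kk=sc
W=world(sc);h2=cv2.cvtColor(sc["frame"],cv2.COLOR_BGR2HSV)
r2=np.zeros(h2.shape[:2],bool);r2[145:170,195:222]=True
red=r2&((h2[...,0]<8)|(h2[...,0]>172))&(h2[...,1]>150);print("scene red",red.sum(),np.argwhere(red).mean(0),W[red].mean(0),W[red].min(0),W[red].max(0))
m2=np.zeros_like(r2);m2[120:200,160:240]=True
P=W[m2&(h2[...,1]<60)&(sc["range_z"]>0)];T=np.r_[0,0,0]
i=(P[:,0]<.53)&(P[:,2]>.22);P=P[i];A=np.c_[P[:,:2],np.ones(len(P))];q=np.linalg.lstsq(A,P[:,2],rcond=None)[0];print("scene plane",q,len(P),np.degrees(np.arctan(np.hypot(*q[:2]))),np.degrees(np.arctan2(-q[1],-q[0])),P.min(0),P.max(0))
E
```

```text
[-0.21497506 -0.00794058  0.34898305] 989 slope 12.140542858542416 yaw 2.115385484487797
178 [20 23 24 27 30 23 16 28 12 14 15 13 13 15 14 13 14 13] [148 161 114  90  92  87  63  67 165 173 174 175 175 171 175 174 171 171] | [17 16 12 15 13 18 14 54 81 83 81 81 81 83 82 81] [167 165 169 167 168 162 172 190 215 218 218 219 219 218 219 219]
184 [16 26 28 24 26 24 21 22 15 14 17 16 17 11 16 13 14 14] [145 161 114  94  94  94  71  57 143 168 168 170 173 173 170 174 172 168] | [14 17 16 13 14 15 15 10 68 81 80 80 79 77 81 80] [171 166 169 167 168 165 165 167 214 220 220 221 220 221 220 220]
190 [49 26 27 28 32 21 27 24  9 17 15 14 15 16 14 14 14 14] [151 151 166 106  52  46  46  50  55 157 171 171 172 170 169 168 174 170] | [14 15 17 15 16 15 17 16 12 65 74 74 75 72 76 74] [169 172 167 166 165 166 166 164 176 218 224 223 222 224 223 223]
196 [77 16 26 27 31 34 30 24 23 19 17 13 13 13 15 17 14 13] [152 157 169 120  63  43  47  50  53 100 158 169 172 174 171 166 171 169] | [16 15 14 14 14 16 16 16 16 36 77 82 80 81 81 84] [171 174 170 171 169 170 166 169 169 185 213 218 221 219 220 218]
200
[... 877 characters left out ...]
     3      7     20]
 [   342    136      7     14     82]
 [   381    143      8     33     83]
 [   344    153      7     24    128]
 [   365    161      6     15     56]] [[255.21933918 191.60122699]
 [365.78       144.74      ]
 [380.95       138.15      ]
 [344.91463415 142.48780488]
 [383.65060241 157.39759036]
 [346.875      163.65625   ]
 [368.33928571 167.30357143]]
scene red 30 [157.63333333 208.76666667] [ 0.5830478  -0.08911881  0.22176699] [ 0.57075973 -0.09991217  0.21348716] [ 0.5928482  -0.07953531  0.22715556]
scene plane [-0.19205339 -0.08763461  0.32383882] 450 11.920274570562638 24.52737327810467 [ 0.45639118 -0.23973829  0.22003722] [ 0.52996552 -0.12458815  0.25708752]
```

```bash
cat > lanes.py <<'E'
from h import *
def getlanes():
    c=load("top");k,n,m=fitlanes(c);P=world(c)[m];P=P[abs(P[:,2]-P[:,:2]@k[:2]-k[2])<.004];cen=P.mean(0)
    L=np.array([[345.5,178],[345.7,184],[346.55,190],[347,196],[347.55,200]]);R=np.array([[386.9,178],[387.7,184],[388.65,190],[389.2,196],[389.7,200]])
    N=np.array([[352,201.5],[360,201.5],[370,201.25],[380,200.75]])
    yaw=0
    for _ in range(5):
        t=-np.tan(np.radians(12));kk=np.r_[t*np.cos(yaw),t*np.sin(yaw),0];kk[2]=cen[2]-kk[:2]@cen[:2]
        l,r,nn=[rayplane(c,a,kk) for a in(L,R,N)]
        d=[np.polyfit(a[:,0],a[:,1],1)[0] for a in(l,r)];dn=np.polyfit(nn[:,1],nn[:,0],1)[0]
        yaw=np.arctan(np.mean(d))
    ex=np.r_[np.cos(yaw),np.sin(yaw),0];ey=np.r_[-np.sin(yaw),np.cos(yaw),0]
    s,q=np.sin(np.radians(12)),np.cos(np.radians(12));X=q*ex-np.r_[0,0,s];Z=np.cross(X,ey)
    mid=(l.mean(0)+r.mean(0))/2;y0=mid@ey
    xe=(nn@X).mean()
    o=X*(xe+.235)+ey*y0+Z*(cen@Z)
    return o,np.c_[X,ey,Z],dict(d=np.degrees(np.arctan(d)),dn=np.degrees(np.arctan(-dn)),w=(l@ey).mean()-(r@ey).mean(),yaw=np.degrees(yaw))
E
python3 - <<'E'
from lanes import *
o,R,i=getlanes();np.savez("lanes.npz",o=o,R=R);print(o,R.round(4).tolist(),i)
K=lambda *p:(o+R@(np.array(p)/1000)).round(4)
print("knob",K(-106,87,-13),"cover edge",K(-48,0,33),"apron",K(-200,0,0))
c=load("top");
def px(p):
    q=(p-c["xyz"])@c["rotation"];return (q[:2]/q[2]*c["fx"]+[c["cx"],c["cy"]]).round(1)
for p in((-106,87,-13),(-48,56,33),(-48,-56,33),(-165,-8,6),(-93,-8,6),(-48,-8,6),(-165,48,0)):print(p,px(K(*p)))
E
```

```text
[ 0.68969247 -0.17434302  0.2026173 ] [[0.977, -0.0474, 0.2077], [0.0464, 0.9989, 0.0099], [-0.2079, 0.0, 0.9781]] {'d': array([2.72339511, 2.71551811]), 'dn': np.float64(2.914510539751381), 'w': np.float64(0.11146332282149418), 'yaw': np.float64(2.719456623830931)}
knob [ 0.5793 -0.0925  0.2119] cover edge [ 0.6496 -0.1762  0.2449] apron [ 0.4943 -0.1836  0.2442]
(-106, 87, -13) [331.  158.4]
(-48, 56, 33) [343.6 131.6]
(-48, -56, 33) [385.  130.7]
(-165, -8, 6) [369.5 175.3]
(-93, -8, 6) [366.6 150.5]
(-48, -8, 6) [364.9 135.4]
(-165, 48, 0) [348.1 176.6]
```

Call:
play_rows(steps=[{"az":8.25,"dz":-35,"claw":60},{"az":8.25,"dz":-35,"claw":60},{"az":8.25,"dz":-35,"claw":60},{"az":8.25,"dz":-35,"claw":60},{"az":8.25,"dz":-35,"claw":60},{"az":8.25,"dz":-35,"claw":60},{"az":8.25,"dz":-35,"claw":60},{"az":8.25,"dz":-35,"claw":60},{"az":8.25,"dz":-35,"claw":60},{"dx":28,"dy":-37,"claw":60},{"dx":28,"dy":-37,"claw":60},{"dx":28,"dy":-37,"claw":60},{"dx":28,"dy":-37,"claw":60},{"dx":28,"dy":-37,"claw":60},{"dx":28,"dy":-37,"claw":60},{"dx":28,"dy":-37,"claw":60},{"dx":28,"dy":-37,"claw":60}])

```text
invalid input at $.steps[0]: expected keys ax, ay, az, dx, dy, dz, claw
```

```bash
cat >> lanes.py <<'E'
from scipy.spatial.transform import Rotation as Ro
_l=np.load("lanes.npz");O,R=_l["o"],_l["R"]
def K(*p): return O+R@(np.array(p)/1000)
def down(yaw):
    y=np.r_[np.cos(np.radians(yaw)),np.sin(np.radians(yaw)),0];z=np.r_[0,0,-1.];return np.c_[np.cross(y,z),y,z]
def laneT(yl=1):  # tool square to deck, closing along lanes y*yl
    return np.c_[np.cross(R[:,1]*yl,-R[:,2]),R[:,1]*yl,-R[:,2]]
def go(p,T=None):
    s=sense();T0=s["ee_rot"];T=T0 if T is None else T
    rv=Ro.from_matrix(T0.T@T).as_rotvec(degrees=True)
    p=np.array(p)
    print("t",round(s["time_s"],2),"tcp",s["tcp_pos"].round(4),"F",s["wrist_force"].round(1),"w",round(s["gripper_width"]*87,1),"gf",round(s["gripper_force"],1))
    print("  turn",rv.round(2),"shift after turn mm",(1000*T.T@(p-s["tcp_pos"])).round(1),"shift in present axes",(1000*T0.T@(p-s["tcp_pos"])).round(1),"j",s["joints"].round(0))
E
python3 -c "
from lanes import *
k=K(-106,87,-13);print(k);go(k+[0,0,.15],down(-177.28))"
```

```text
[ 0.57929801 -0.09248857  0.21194002]
t 0.1 tcp [0.1398 0.6086 0.2356] F [ 0.  -0.3 -0.1] w 87.4 gf 0.0
  turn [ 0.09 -0.08 74.33] shift after turn mm [ 721.2 -405.7 -126.4] shift in present axes [ 585.5  585.  -125.1] j [ 92.  22.   0.  -0. -68. -15.]
```

All keys are needed in every row.

Call:
play_rows(steps=[{"ax":0,"ay":0,"az":8.25,"dx":0,"dy":0,"dz":-35,"claw":60},{"ax":0,"ay":0,"az":8.25,"dx":0,"dy":0,"dz":-35,"claw":60},{"ax":0,"ay":0,"az":8.25,"dx":0,"dy":0,"dz":-35,"claw":60},{"ax":0,"ay":0,"az":8.25,"dx":0,"dy":0,"dz":-35,"claw":60},{"ax":0,"ay":0,"az":8.25,"dx":0,"dy":0,"dz":-35,"claw":60},{"ax":0,"ay":0,"az":8.25,"dx":0,"dy":0,"dz":-35,"claw":60},{"ax":0,"ay":0,"az":8.25,"dx":0,"dy":0,"dz":-35,"claw":60},{"ax":0,"ay":0,"az":8.25,"dx":0,"dy":0,"dz":-35,"claw":60},{"ax":0,"ay":0,"az":8.25,"dx":0,"dy":0,"dz":-35,"claw":60},{"ax":0,"ay":0,"az":0,"dx":28,"dy":-37,"dz":0,"claw":60},{"ax":0,"ay":0,"az":0,"dx":28,"dy":-37,"dz":0,"claw":60},{"ax":0,"ay":0,"az":0,"dx":28,"dy":-37,"dz":0,"claw":60},{"ax":0,"ay":0,"az":0,"dx":28,"dy":-37,"dz":0,"claw":60},{"ax":0,"ay":0,"az":0,"dx":28,"dy":-37,"dz":0,"claw":60},{"ax":0,"ay":0,"az":0,"dx":28,"dy":-37,"dz":0,"claw":60},{"ax":0,"ay":0,"az":0,"dx":28,"dy":-37,"dz":0,"claw":60},{"ax":0,"ay":0,"az":0,"dx":28,"dy":-37,"dz":0,"claw":60}])

```text
time_s: 1.8
tcp_pos: [0.4477, 0.3986, 0.5512]
ee_rot: [[0.049, -0.999, -0.001], [-0.999, -0.049, -0.0], [0.0, 0.001, -1.0]]
wrist_force: [0.1, 1.5, -0.3]
gripper_width: 0.691
gripper_force: 0.0
```

```bash
python3 -c "
from lanes import *
k=K(-106,87,-13);go(k+[0,0,.15],down(-177.28))"
```

```text
t 1.8 tcp [0.4477 0.3986 0.5512] F [ 0.1  1.5 -0.3] w 60.2 gf 0.0
  turn [ 0.04 -0.02  0.11] shift after turn mm [ 496.8 -108.1  189.3] shift in present axes [ 496.9 -107.2  189.4] j [  57.   19.   40.   -0. -111.  -54.]
```

Call:
play_rows(steps=[{"ax":0,"ay":0,"az":0,"dx":45,"dy":-10,"dz":0,"claw":60},{"ax":0,"ay":0,"az":0,"dx":45,"dy":-10,"dz":0,"claw":60},{"ax":0,"ay":0,"az":0,"dx":45,"dy":-10,"dz":0,"claw":60},{"ax":0,"ay":0,"az":0,"dx":45,"dy":-10,"dz":0,"claw":60},{"ax":0,"ay":0,"az":0,"dx":45,"dy":-10,"dz":0,"claw":60},{"ax":0,"ay":0,"az":0,"dx":45,"dy":-10,"dz":0,"claw":60},{"ax":0,"ay":0,"az":0,"dx":45,"dy":-10,"dz":0,"claw":60},{"ax":0,"ay":0,"az":0,"dx":45,"dy":-10,"dz":20,"claw":60},{"ax":0,"ay":0,"az":0,"dx":45,"dy":-10,"dz":30,"claw":60},{"ax":0,"ay":0,"az":0,"dx":45,"dy":-9,"dz":40,"claw":60},{"ax":0,"ay":0,"az":0,"dx":47,"dy":-8,"dz":40,"claw":60},{"ax":0,"ay":0,"az":0,"dx":0,"dy":0,"dz":40,"claw":60},{"ax":0,"ay":0,"az":0,"dx":0,"dy":0,"dz":20,"claw":60},{"ax":0,"ay":0,"az":0,"dx":0,"dy":0,"dz":0,"claw":60}])

```text
time_s: 3.2
tcp_pos: [0.571, -0.0702, 0.3752]
ee_rot: [[0.048, -0.999, -0.009], [-0.999, -0.048, -0.0], [-0.0, 0.009, -1.0]]
wrist_force: [0.0, 0.1, -1.0]
gripper_width: 0.69
gripper_force: 0.0
```

```bash
python3 -c "
from lanes import *
k=K(-106,87,-13);k[2]=.21;go(k,down(-177.28))
c=capture('scene');cv2.imwrite('pics/s1.png',cv2.resize(c['frame'][100:220,130:290],None,fx=4,fy=4))"
```

```text
t 3.2 tcp [ 0.571  -0.0702  0.3752] F [ 0.   0.1 -1. ] w 60.0 gf 0.0
  turn [0.5  0.02 0.03] shift after turn mm [ 22.6  -7.2 165.2] shift in present axes [ 22.7  -8.6 165.1] j [  9.  14.   8.  -0. -85.  -6.]
```

View pics/s1.png

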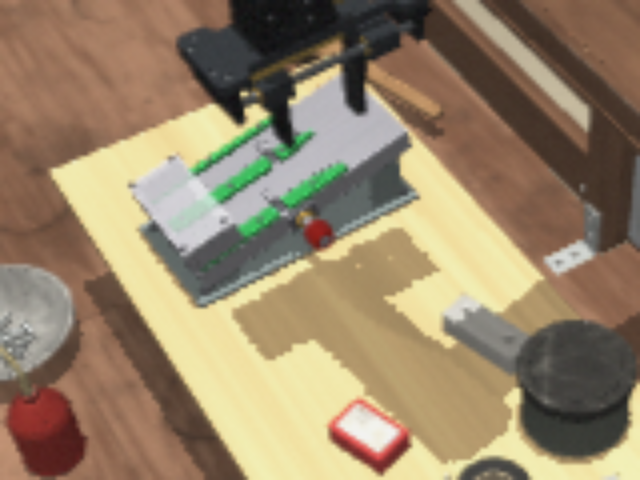

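The hand is over the deck, 23 mm short of the knob sideways, with the knob at (318,235) in the crop. Next: align, go down, pinch.

Call:
play_rows(steps=[{"ax":0.5,"ay":0,"az":0,"dx":12,"dy":-4,"dz":0,"claw":60},{"ax":0,"ay":0,"az":0,"dx":11,"dy":-3.5,"dz":10,"claw":60},{"ax":0,"ay":0,"az":0,"dx":0,"dy":0,"dz":25,"claw":60},{"ax":0,"ay":0,"az":0,"dx":0,"dy":0,"dz":25,"claw":60},{"ax":0,"ay":0,"az":0,"dx":0,"dy":0,"dz":25,"claw":60},{"ax":0,"ay":0,"az":0,"dx":0,"dy":0,"dz":25,"claw":60},{"ax":0,"ay":0,"az":0,"dx":0,"dy":0,"dz":20,"claw":60},{"ax":0,"ay":0,"az":0,"dx":0,"dy":0,"dz":15,"claw":60},{"ax":0,"ay":0,"az":0,"dx":0,"dy":0,"dz":0,"claw":60}])

```text
time_s: 4.15
tcp_pos: [0.5817, -0.0929, 0.2323]
ee_rot: [[0.048, -0.999, 0.005], [-0.999, -0.048, 0.001], [-0.0, -0.005, -1.0]]
wrist_force: [0.0, -0.8, 0.3]
gripper_width: 0.687
gripper_force: 0.0
```

```bash
python3 -c "
from lanes import *
k=K(-106,87,-13);k[2]=.21;go(k,down(-177.28))"
```

```text
t 4.15 tcp [ 0.5817 -0.0929  0.2323] F [ 0.  -0.8  0.3] w 59.8 gf 0.0
  turn [-0.27  0.02  0.05] shift after turn mm [-0.6  2.4 22.3] shift in present axes [-0.5  2.5 22.3] j [  7.  19.  -5.  -0. -66.  -4.]
```

Call:
play_rows(steps=[{"ax":0,"ay":0,"az":0,"dx":0,"dy":2,"dz":12,"claw":60},{"ax":0,"ay":0,"az":0,"dx":0,"dy":0,"dz":10,"claw":60},{"ax":0,"ay":0,"az":0,"dx":0,"dy":0,"dz":0,"claw":30},{"ax":0,"ay":0,"az":0,"dx":0,"dy":0,"dz":0,"claw":10},{"ax":0,"ay":0,"az":0,"dx":0,"dy":0,"dz":0,"claw":10},{"ax":0,"ay":0,"az":0,"dx":0,"dy":0,"dz":0,"claw":10},{"ax":0,"ay":0,"az":0,"dx":0,"dy":0,"dz":0,"claw":10},{"ax":0,"ay":0,"az":0,"dx":0,"dy":0,"dz":0,"claw":10}])

```text
time_s: 4.95
tcp_pos: [0.5797, -0.0925, 0.2127]
ee_rot: [[0.049, -0.999, 0.006], [-0.999, -0.049, 0.0], [0.0, -0.006, -1.0]]
wrist_force: [-3.5, 0.9, 1.5]
gripper_width: 0.274
gripper_force: 30.0
```

```bash
python3 -c "
from lanes import *
k=K(-106,87,-13);k[2]=.21;go(k,down(-177.28))"
```

```text
t 4.95 tcp [ 0.5797 -0.0925  0.2127] F [-3.5  0.9  1.5] w 23.8 gf 30.0
  turn [-0.37 -0.    0.09] shift after turn mm [-0.1  0.4  2.7] shift in present axes [-0.1  0.4  2.6] j [  7.  19.  -7.   0. -63.  -4.]
```

Call:
play_rows(steps=[{"ax":0,"ay":0,"az":0,"dx":-3,"dy":0,"dz":0,"claw":10},{"ax":0,"ay":0,"az":0,"dx":-3,"dy":0,"dz":0,"claw":10},{"ax":0,"ay":0,"az":0,"dx":-3,"dy":0,"dz":0,"claw":10},{"ax":0,"ay":0,"az":0,"dx":-3,"dy":0,"dz":0,"claw":10},{"ax":0,"ay":0,"az":0,"dx":-3,"dy":0,"dz":0,"claw":10},{"ax":0,"ay":0,"az":0,"dx":-2,"dy":0,"dz":0,"claw":10},{"ax":0,"ay":0,"az":0,"dx":0,"dy":0,"dz":0,"claw":10},{"ax":0,"ay":0,"az":0,"dx":0,"dy":0,"dz":0,"claw":10}])

```text
time_s: 5.75
tcp_pos: [0.5789, -0.0765, 0.2127]
ee_rot: [[0.049, -0.999, 0.007], [-0.999, -0.049, -0.002], [0.002, -0.007, -1.0]]
wrist_force: [-3.4, -5.5, 3.0]
gripper_width: 0.276
gripper_force: 30.0
```

Call:
play_rows(steps=[{"ax":0,"ay":0,"az":0,"dx":0,"dy":0,"dz":0,"claw":60},{"ax":0,"ay":0,"az":0,"dx":0,"dy":0,"dz":0,"claw":60},{"ax":0,"ay":0,"az":0,"dx":0,"dy":0,"dz":0,"claw":60},{"ax":0,"ay":0,"az":0,"dx":0,"dy":0,"dz":-15,"claw":60},{"ax":0,"ay":0,"az":0,"dx":0,"dy":0,"dz":-30,"claw":60},{"ax":0,"ay":0,"az":0,"dx":0,"dy":0,"dz":-40,"claw":60},{"ax":0,"ay":0,"az":-6.4,"dx":0,"dy":0,"dz":-20,"claw":60},{"ax":0,"ay":0,"az":-6.4,"dx":0,"dy":0,"dz":0,"claw":60},{"ax":0,"ay":0,"az":0,"dx":0,"dy":0,"dz":0,"claw":60}])

```text
time_s: 6.65
tcp_pos: [0.5795, -0.075, 0.3181]
ee_rot: [[0.269, -0.963, 0.011], [-0.963, -0.269, 0.001], [0.002, -0.011, -1.0]]
wrist_force: [-0.8, -0.5, 0.8]
gripper_width: 0.688
gripper_force: 0.0
```

Run:
```python
from lanes import *
go([.498,.0711,.183],down(-164.5))
c=capture("top");W=world(c);hsv=cv2.cvtColor(c["frame"],cv2.COLOR_BGR2HSV)
red=np.zeros(hsv.shape[:2],bool);red[140:175,318:345]=True
red&=((hsv[...,0]<8)|(hsv[...,0]>172))&(hsv[...,1]>150);print("red",W[red].mean(0),red.sum())
# bystander positions
f0=load("top")["frame"]
for n,(u,v) in dict(tin=(230,192),tape=(219,155),bottle=(194,118)).items():print(n,W[v,u])
# block outline from the second camera
s=load("scene");hs=cv2.cvtColor(s["frame"],cv2.COLOR_BGR2HSV);Ws=world(s)
m=np.zeros(hs.shape[:2],np.uint8);m[172:198,238:268]=1
m&=((Ws[...,2]>.183)&(Ws[...,2]<.2)&(Ws[...,0]<.56)&(Ws[...,1]<.125)).astype(np.uint8)
P=Ws[m>0];print(len(P),cv2.minAreaRect((P[:,:2]*1000).astype(np.float32)))
```

```text
t 6.65 tcp [ 0.5795 -0.075   0.3181] F [-0.8 -0.5  0.8] w 59.8 gf 0.0
  turn [-0.64 -0.1   0.12] shift after turn mm [-162.6   39.5  135.1] shift in present axes [-162.9   40.6  134.4] j [  9.  15.   2.   0. -76.   7.]
red [ 0.57334856 -0.0694105   0.23568244] 37
tin [0.47768957 0.18057688 0.23188187]
tape [0.59014392 0.21837231 0.16390673]
bottle [0.65680136 0.27396096 0.30592216]
180 ((500.39837646484375, 70.2191162109375), (34.39939880371094, 85.64301300048828), 16.920026779174805)
```

Call:
play_rows(steps=[{"ax":-0.6,"ay":0,"az":0,"dx":-32,"dy":7.5,"dz":0,"claw":60},{"ax":0,"ay":0,"az":0,"dx":-32,"dy":7.5,"dz":0,"claw":60},{"ax":0,"ay":0,"az":0,"dx":-32,"dy":7.5,"dz":0,"claw":60},{"ax":0,"ay":0,"az":0,"dx":-32,"dy":7.5,"dz":10,"claw":60},{"ax":0,"ay":0,"az":0,"dx":-32,"dy":7.5,"dz":20,"claw":60},{"ax":0,"ay":0,"az":0,"dx":0,"dy":0,"dz":30,"claw":60},{"ax":0,"ay":0,"az":0,"dx":0,"dy":0,"dz":20,"claw":60},{"ax":0,"ay":0,"az":0,"dx":0,"dy":0,"dz":0,"claw":60}])

```text
time_s: 7.5
tcp_pos: [0.4974, 0.068, 0.2336]
ee_rot: [[0.268, -0.963, -0.009], [-0.964, -0.268, -0.005], [0.002, 0.01, -1.0]]
wrist_force: [-0.6, -0.7, 0.3]
gripper_width: 0.686
gripper_force: 0.0
```

```bash
python3 -c "
from lanes import *
go([.499,.0711,.183],down(-164.2))"
```

```text
t 7.5 tcp [0.4974 0.068  0.2336] F [-0.6 -0.7  0.3] w 59.6 gf 0.0
  turn [ 0.57 -0.13 -0.28] shift after turn mm [-2.5 -2.4 50.6] shift in present axes [-2.6 -2.9 50.5] j [ 26.  10. -16.   0. -64. -11.]
```

Call:
play_rows(steps=[{"ax":0.5,"ay":0,"az":0,"dx":-2.5,"dy":-2.5,"dz":15,"claw":60},{"ax":0,"ay":0,"az":0,"dx":0,"dy":0,"dz":20,"claw":60},{"ax":0,"ay":0,"az":0,"dx":0,"dy":0,"dz":14,"claw":60},{"ax":0,"ay":0,"az":0,"dx":0,"dy":0,"dz":0,"claw":60},{"ax":0,"ay":0,"az":0,"dx":0,"dy":0,"dz":0,"claw":60}])

```text
time_s: 8.0
tcp_pos: [0.5024, 0.0713, 0.189]
ee_rot: [[0.269, -0.963, 0.008], [-0.963, -0.269, -0.0], [0.002, -0.008, -1.0]]
wrist_force: [0.4, 0.4, 0.5]
gripper_width: 0.69
gripper_force: 0.0
```

```bash
python3 -c "
from lanes import *
go([.499,.0711,.183],down(-164.2))"
```

```text
t 8.0 tcp [0.5024 0.0713 0.189 ] F [0.4 0.4 0.5] w 60.1 gf 0.0
  turn [-0.45 -0.14 -0.22] shift after turn mm [-0.7  3.3  6. ] shift in present axes [-0.7  3.4  5.9] j [ 27.  13. -20.   0. -56. -11.]
```

Call:
play_rows(steps=[{"ax":-0.3,"ay":0,"az":0,"dx":-0.5,"dy":3,"dz":5.5,"claw":60},{"ax":0,"ay":0,"az":0,"dx":0,"dy":0,"dz":0,"claw":45},{"ax":0,"ay":0,"az":0,"dx":0,"dy":0,"dz":0,"claw":20},{"ax":0,"ay":0,"az":0,"dx":0,"dy":0,"dz":0,"claw":20},{"ax":0,"ay":0,"az":0,"dx":0,"dy":0,"dz":0,"claw":20},{"ax":0,"ay":0,"az":0,"dx":0,"dy":0,"dz":0,"claw":20},{"ax":0,"ay":0,"az":0,"dx":0,"dy":0,"dz":0,"claw":20}])

```text
time_s: 8.7
tcp_pos: [0.4987, 0.071, 0.1828]
ee_rot: [[0.269, -0.963, 0.002], [-0.963, -0.269, -0.001], [0.002, -0.002, -1.0]]
wrist_force: [-0.5, 0.8, 0.2]
gripper_width: 0.363
gripper_force: 30.0
```

Call:
play_rows(steps=[{"ax":0,"ay":0,"az":0,"dx":0,"dy":0,"dz":-10,"claw":20},{"ax":0,"ay":0,"az":0,"dx":0,"dy":0,"dz":-30,"claw":20},{"ax":0,"ay":0,"az":0,"dx":0,"dy":0,"dz":-40,"claw":20},{"ax":0,"ay":0,"az":0,"dx":0,"dy":0,"dz":-40,"claw":20},{"ax":0,"ay":0,"az":5,"dx":0,"dy":0,"dz":-30,"claw":20},{"ax":0,"ay":0,"az":8.5,"dx":0,"dy":0,"dz":0,"claw":20},{"ax":0,"ay":0,"az":8.5,"dx":0,"dy":0,"dz":0,"claw":20},{"ax":0,"ay":0,"az":8.5,"dx":0,"dy":0,"dz":0,"claw":20},{"ax":0,"ay":0,"az":8.5,"dx":0,"dy":0,"dz":0,"claw":20},{"ax":0,"ay":0,"az":8.5,"dx":0,"dy":0,"dz":0,"claw":20},{"ax":0,"ay":0,"az":8.5,"dx":0,"dy":0,"dz":0,"claw":20},{"ax":0,"ay":0,"az":8.5,"dx":0,"dy":0,"dz":0,"claw":20},{"ax":0,"ay":0,"az":8.5,"dx":0,"dy":0,"dz":0,"claw":20},{"ax":0,"ay":0,"az":8.5,"dx":0,"dy":0,"dz":0,"claw":20},{"ax":0,"ay":0,"az":8.5,"dx":0,"dy":0,"dz":0,"claw":20},{"ax":0,"ay":0,"az":8.5,"dx":0,"dy":0,"dz":0,"claw":20},{"ax":0,"ay":0,"az":5,"dx":0,"dy":0,"dz":0,"claw":20},{"ax":0,"ay":0,"az":0,"dx":0,"dy":0,"dz":0,"claw":20}])

```text
time_s: 10.5
tcp_pos: [0.4976, 0.0711, 0.332]
ee_rot: [[-0.999, -0.037, 0.0], [-0.037, 0.999, -0.002], [0.0, -0.002, -1.0]]
wrist_force: [0.9, -0.4, -3.9]
gripper_width: 0.366
gripper_force: 29.9
```

```bash
python3 -c "
from lanes import *
go(K(-183,20,78),laneT())
go(K(-183,20,78),down(92.7))"
```

```text
t 10.5 tcp [0.4976 0.0711 0.332 ] F [ 0.9 -0.4 -3.9] w 31.9 gf 29.9
  turn [-0.03 12.   -0.61] shift after turn mm [ -20.2 -234.3   11.1] shift in present axes [ -19.9 -234.1   15.4] j [  27.    7.   -7.    0.  -77. -115.]
t 10.5 tcp [0.4976 0.0711 0.332 ] F [ 0.9 -0.4 -3.9] w 31.9 gf 29.9
  turn [-0.09 -0.   -0.58] shift after turn mm [ -17.5 -234.3   15.1] shift in present axes [ -19.9 -234.1   15.4] j [  27.    7.   -7.    0.  -77. -115.]
```

Call:
play_rows(steps=[{"ax":0,"ay":0,"az":-0.6,"dx":-2.5,"dy":-20,"dz":0,"claw":20},{"ax":0,"ay":0,"az":0,"dx":-2.5,"dy":-35,"dz":0,"claw":20},{"ax":0,"ay":0,"az":0,"dx":-2.5,"dy":-35,"dz":0,"claw":20},{"ax":0,"ay":0,"az":0,"dx":-2.5,"dy":-35,"dz":0,"claw":20},{"ax":0,"ay":0,"az":0,"dx":-2.5,"dy":-35,"dz":0,"claw":20},{"ax":0,"ay":0,"az":0,"dx":-2.5,"dy":-35,"dz":0,"claw":20},{"ax":0,"ay":0,"az":0,"dx":-2.5,"dy":-25,"dz":0,"claw":20},{"ax":0,"ay":3,"az":0,"dx":0,"dy":-14,"dz":0,"claw":20},{"ax":0,"ay":3,"az":0,"dx":0,"dy":0,"dz":0,"claw":20},{"ax":0,"ay":3,"az":0,"dx":0,"dy":0,"dz":0,"claw":20},{"ax":0,"ay":3,"az":0,"dx":0,"dy":0,"dz":0,"claw":20},{"ax":0,"ay":0,"az":0,"dx":0,"dy":0,"dz":0,"claw":20},{"ax":0,"ay":0,"az":0,"dx":0,"dy":0,"dz":0,"claw":20}])

```text
time_s: 11.8
tcp_pos: [0.5268, -0.1616, 0.3324]
ee_rot: [[-0.977, -0.048, -0.206], [-0.047, 0.999, -0.011], [0.206, -0.001, -0.979]]
wrist_force: [-1.1, 0.5, -4.1]
gripper_width: 0.368
gripper_force: 29.9
```

```bash
python3 -c "
from lanes import *
go(K(-183,20,19),laneT())"
```

```text
t 11.8 tcp [ 0.5268 -0.1616  0.3324] F [-1.1  0.5 -4.1] w 32.0 gf 29.9
  turn [-0.07  0.11  0.04] shift after turn mm [-2.6 -0.4 74.2] shift in present axes [-2.4 -0.3 74.2] j [  0.  18.   7.   1. -91. -87.]
```

Call:
play_rows(steps=[{"ax":0,"ay":0,"az":0,"dx":-2.5,"dy":0,"dz":20,"claw":20},{"ax":0,"ay":0,"az":0,"dx":0,"dy":0,"dz":25,"claw":20},{"ax":0,"ay":0,"az":0,"dx":0,"dy":0,"dz":15,"claw":20},{"ax":0,"ay":0,"az":0,"dx":0,"dy":0,"dz":4,"claw":20},{"ax":0,"ay":0,"az":0,"dx":0,"dy":0,"dz":0,"claw":20},{"ax":0,"ay":0,"az":0,"dx":0,"dy":0,"dz":0,"claw":20}])

```text
time_s: 12.4
tcp_pos: [0.5165, -0.1625, 0.2712]
ee_rot: [[-0.978, -0.048, -0.203], [-0.046, 0.999, -0.012], [0.203, -0.002, -0.979]]
wrist_force: [0.6, 0.8, -3.5]
gripper_width: 0.362
gripper_force: 29.9
```

```bash
python3 -c "
from lanes import *
go(K(-183,20,18),laneT())"
```

```text
t 12.4 tcp [ 0.5165 -0.1625  0.2712] F [ 0.6  0.8 -3.5] w 31.5 gf 29.9
  turn [-0.13  0.27 -0.  ] shift after turn mm [ 0.1 -0.  13.2] shift in present axes [ 0.2 -0.  13.2] j [  0.  18.  -1.   1. -82. -88.]
```

Down in small steps, watching for contact.

Call:
play_rows(steps=[{"ax":0,"ay":0.2,"az":0,"dx":0,"dy":0,"dz":5,"claw":20},{"ax":0,"ay":0,"az":0,"dx":0,"dy":0,"dz":4,"claw":20},{"ax":0,"ay":0,"az":0,"dx":0,"dy":0,"dz":2,"claw":20},{"ax":0,"ay":0,"az":0,"dx":0,"dy":0,"dz":1,"claw":20},{"ax":0,"ay":0,"az":0,"dx":0,"dy":0,"dz":0,"claw":20},{"ax":0,"ay":0,"az":0,"dx":0,"dy":0,"dz":0,"claw":20}])

```text
time_s: 13.0
tcp_pos: [0.5137, -0.1627, 0.2586]
ee_rot: [[-0.977, -0.048, -0.208], [-0.046, 0.999, -0.012], [0.208, -0.002, -0.978]]
wrist_force: [-0.0, -1.1, -1.8]
gripper_width: 0.365
gripper_force: 30.0
```

```bash
python3 -c "
from lanes import *
go(K(-183,20,18),laneT())
c=capture('top');a=cv2.resize(c['frame'][105:215,320:400],None,fx=5,fy=5)
d=capture('scene');b=cv2.resize(d['frame'][100:190,150:250],None,fx=4,fy=4)
o=np.zeros((550,800,3),np.uint8);o[:,:400]=a;o[:360,400:]=b;cv2.imwrite('pics/p1.png',o)"
```

```text
t 13.0 tcp [ 0.5137 -0.1627  0.2586] F [-0.  -1.1 -1.8] w 31.8 gf 30.0
  turn [-0.12 -0.03 -0.02] shift after turn mm [-0.  -0.   0.3] shift in present axes [-0.  -0.   0.3] j [  0.  19.  -3.   1. -81. -88.]
```

View pics/p1.png

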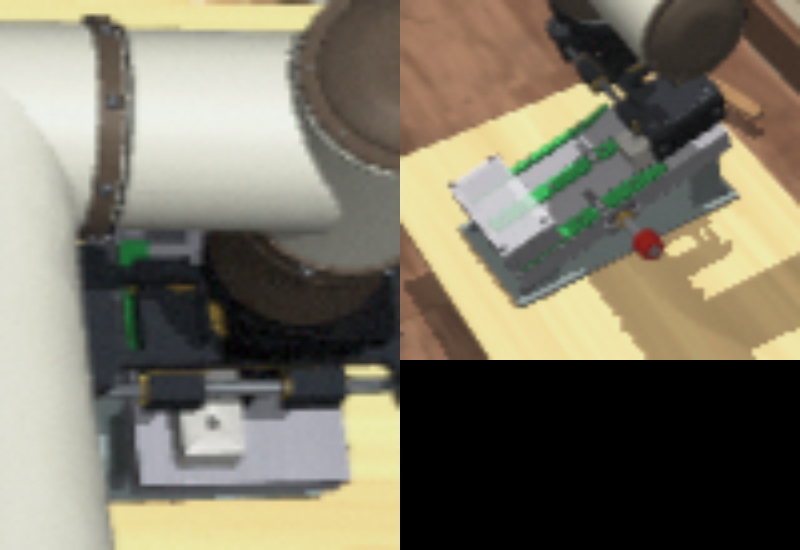

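Call:
play_rows(steps=[{"ax":0,"ay":0,"az":0,"dx":0,"dy":0,"dz":0.5,"claw":35},{"ax":0,"ay":0,"az":0,"dx":0,"dy":0,"dz":0,"claw":50},{"ax":0,"ay":0,"az":0,"dx":0,"dy":0,"dz":0,"claw":50},{"ax":0,"ay":0,"az":0,"dx":0,"dy":0,"dz":0,"claw":50},{"ax":0,"ay":0,"az":0,"dx":0,"dy":0,"dz":-15,"claw":50},{"ax":0,"ay":0,"az":0,"dx":0,"dy":0,"dz":-20,"claw":50},{"ax":0,"ay":0,"az":0,"dx":20,"dy":0,"dz":-5,"claw":50},{"ax":0,"ay":0,"az":0,"dx":25,"dy":0,"dz":0,"claw":0},{"ax":0,"ay":0,"az":0,"dx":20,"dy":0,"dz":0,"claw":0},{"ax":0,"ay":0,"az":0,"dx":0,"dy":0,"dz":0,"claw":0},{"ax":0,"ay":0,"az":0,"dx":0,"dy":0,"dz":0,"claw":0}])

```text
time_s: 14.2
tcp_pos: [0.4583, -0.1651, 0.3107]
ee_rot: [[-0.977, -0.047, -0.208], [-0.046, 0.999, -0.011], [0.208, -0.002, -0.978]]
wrist_force: [0.3, -0.3, -1.0]
gripper_width: 0.295
gripper_force: 0.0
```

```bash
python3 -c "
from lanes import *
go(K(-246,20,24),laneT())
d=capture('scene');b=cv2.resize(d['frame'][100:190,150:250],None,fx=4,fy=4);cv2.imwrite('pics/p2.png',b)"
```

```text
t 14.2 tcp [ 0.4583 -0.1651  0.3107] F [ 0.3 -0.3 -1. ] w 25.7 gf 0.0
  turn [-0.09 -0.02 -0.03] shift after turn mm [-2.1 -0.2 33.7] shift in present axes [-2.1 -0.2 33.7] j [ -0.  12.  -5.   1. -86. -87.]
```

View pics/p2.png

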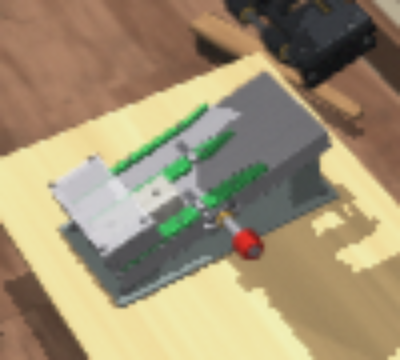

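The block slid down by itself, its nose under the cover and its tail near (185,215) in the crop. I'll press it home with closed fingers.

Call:
play_rows(steps=[{"ax":0,"ay":0,"az":0,"dx":-35,"dy":0,"dz":0,"claw":0},{"ax":0,"ay":0,"az":0,"dx":-35,"dy":0,"dz":0,"claw":0},{"ax":0,"ay":0,"az":0,"dx":-34,"dy":0,"dz":0,"claw":0},{"ax":0,"ay":0,"az":0,"dx":0,"dy":0,"dz":10,"claw":0},{"ax":0,"ay":0,"az":0,"dx":0,"dy":0,"dz":15,"claw":0},{"ax":0,"ay":0,"az":0,"dx":0,"dy":0,"dz":7,"claw":0},{"ax":0,"ay":0,"az":0,"dx":0,"dy":0,"dz":0,"claw":0},{"ax":0,"ay":0,"az":0,"dx":0,"dy":0,"dz":0,"claw":0}])

```text
time_s: 15.05
tcp_pos: [0.5532, -0.1608, 0.2577]
ee_rot: [[-0.977, -0.047, -0.209], [-0.046, 0.999, -0.012], [0.209, -0.002, -0.978]]
wrist_force: [-0.7, 0.0, 0.6]
gripper_width: 0.006
gripper_force: 0.0
```

```bash
python3 -c "
from lanes import *
go(K(-93.5,20,23),laneT())"
```

```text
t 15.05 tcp [ 0.5532 -0.1608  0.2577] F [-0.7  0.   0.6] w 0.5 gf 0.0
  turn [-0.11 -0.05 -0.03] shift after turn mm [-50.7  -0.    2.7] shift in present axes [-50.7   0.    2.7] j [  0.  22.   3.   1. -83. -88.]
```

Call:
play_rows(steps=[{"ax":0,"ay":0,"az":0,"dx":-15,"dy":0,"dz":2,"claw":0},{"ax":0,"ay":0,"az":0,"dx":-15,"dy":0,"dz":0,"claw":0},{"ax":0,"ay":0,"az":0,"dx":-8,"dy":0,"dz":0,"claw":0},{"ax":0,"ay":0,"az":0,"dx":-4,"dy":0,"dz":0,"claw":0},{"ax":0,"ay":0,"az":0,"dx":-2,"dy":0,"dz":0,"claw":0},{"ax":0,"ay":0,"az":0,"dx":-2,"dy":0,"dz":0,"claw":0},{"ax":0,"ay":0,"az":0,"dx":-2,"dy":0,"dz":0,"claw":0},{"ax":0,"ay":0,"az":0,"dx":-1,"dy":0,"dz":0,"claw":0},{"ax":0,"ay":0,"az":0,"dx":0,"dy":0,"dz":0,"claw":0}])

```text
time_s: 15.95
tcp_pos: [0.6005, -0.1584, 0.2451]
ee_rot: [[-0.977, -0.047, -0.209], [-0.046, 0.999, -0.011], [0.209, -0.002, -0.978]]
wrist_force: [-0.4, -1.3, 0.1]
gripper_width: 0.008
gripper_force: 0.0
```

```bash
python3 -c "
from lanes import *
go(K(-93.5,20,23),laneT())"
```

```text
t 15.95 tcp [ 0.6005 -0.1584  0.2451] F [-0.4 -1.3  0.1] w 0.7 gf 0.0
  turn [-0.09 -0.08 -0.03] shift after turn mm [-1.7 -0.1  0.2] shift in present axes [-1.7 -0.1  0.2] j [  0.  27.   9.   1. -84. -88.]
```

Call:
play_rows(steps=[{"ax":0,"ay":0,"az":0,"dx":-1,"dy":0,"dz":0,"claw":0},{"ax":0,"ay":0,"az":0,"dx":-1,"dy":0,"dz":0,"claw":0},{"ax":0,"ay":0,"az":0,"dx":-1,"dy":0,"dz":0,"claw":0},{"ax":0,"ay":0,"az":0,"dx":0,"dy":0,"dz":0,"claw":0},{"ax":0,"ay":0,"az":0,"dx":0,"dy":0,"dz":0,"claw":0}])

```text
time_s: 16.45
tcp_pos: [0.6013, -0.1587, 0.2451]
ee_rot: [[-0.976, -0.047, -0.214], [-0.046, 0.999, -0.012], [0.215, -0.002, -0.977]]
wrist_force: [-4.9, 0.3, 2.6]
gripper_width: 0.005
gripper_force: 3.4
```

```bash
python3 -c "
from lanes import *
go(K(-93.5,20,23),laneT())"
```

```text
t 16.45 tcp [ 0.6013 -0.1587  0.2451] F [-4.9  0.3  2.6] w 0.4 gf 3.4
  turn [-0.09 -0.4  -0.05] shift after turn mm [-1.   0.2  0.3] shift in present axes [-1.   0.2  0.3] j [  0.  28.   9.   1. -84. -88.]
```

Contact force of 5 N with the tail at -85 mm, so the block is home. I'll retreat, level the hand and turn for the bar; checking bottle clearance meanwhile.

Call:
play_rows(steps=[{"ax":0,"ay":0,"az":0,"dx":8,"dy":0,"dz":0,"claw":0},{"ax":0,"ay":0,"az":0,"dx":20,"dy":0,"dz":-20,"claw":0},{"ax":0,"ay":0,"az":0,"dx":20,"dy":0,"dz":-40,"claw":0},{"ax":0,"ay":0,"az":0,"dx":10,"dy":0,"dz":-40,"claw":40},{"ax":0,"ay":-6,"az":0,"dx":0,"dy":0,"dz":-20,"claw":50},{"ax":0,"ay":-6,"az":0,"dx":0,"dy":0,"dz":-10,"claw":50},{"ax":0,"ay":0,"az":-7.5,"dx":0,"dy":0,"dz":0,"claw":50},{"ax":0,"ay":0,"az":-7.5,"dx":0,"dy":0,"dz":0,"claw":50},{"ax":0,"ay":0,"az":-7.5,"dx":0,"dy":0,"dz":0,"claw":50},{"ax":0,"ay":0,"az":-7.5,"dx":0,"dy":0,"dz":0,"claw":50},{"ax":0,"ay":0,"az":-7.5,"dx":0,"dy":0,"dz":0,"claw":50},{"ax":0,"ay":0,"az":-7.5,"dx":0,"dy":0,"dz":0,"claw":50},{"ax":0,"ay":0,"az":-7.5,"dx":0,"dy":0,"dz":0,"claw":50},{"ax":0,"ay":0,"az":-7.5,"dx":0,"dy":0,"dz":0,"claw":50},{"ax":0,"ay":0,"az":-7.5,"dx":0,"dy":0,"dz":0,"claw":50},{"ax":0,"ay":0,"az":-7,"dx":0,"dy":0,"dz":0,"claw":50}])

```text
time_s: 18.05
tcp_pos: [0.5733, -0.1593, 0.384]
ee_rot: [[-0.216, -0.976, 0.001], [-0.976, 0.216, -0.001], [0.001, -0.001, -1.0]]
wrist_force: [1.1, -0.2, -0.1]
gripper_width: 0.578
gripper_force: 0.0
```

Run:
```python
from lanes import *
go([.514,.3105,.36],down(167.3))
for n in("top","scene"):
    W=world(load(n));ok=load(n)["range_z"]>0
    m=ok&(W[...,2]>.2)&(W[...,2]<.36)&(W[...,0]>.55)&(W[...,0]<.75)&(W[...,1]>.2)&(W[...,1]<.37)
    P=W[m];print(n,"bottle",P.min(0),P.max(0),len(P))
s=load("scene");W=world(s);m=(W[...,2]>.174)&(W[...,2]<.186)&(abs(W[...,0]-.514)<.06)&(abs(W[...,1]-.31)<.08)&(s["range_z"]>0)
print(m.sum(),cv2.minAreaRect((W[m][:,:2]*1000).astype(np.float32)))
```

```text
t 18.05 tcp [ 0.5733 -0.1593  0.384 ] F [ 1.1 -0.2 -0.1] w 50.3 gf 0.0
  turn [-0.05 -0.07  0.22] shift after turn mm [-445.3  161.1   24. ] shift in present axes [-445.9  159.5   23.3] j [  0.  16.  12.   0. -86. -13.]
top bottle [0.63123576 0.24759287 0.20052953] [0.68831451 0.30707265 0.34799687] 482
scene bottle [0.6376759  0.2566031  0.20024341] [0.69257457 0.31054311 0.34567762] 462
240 ((521.1798706054688, 292.12017822265625), (68.30179595947266, 144.24403381347656), 16.50390625)
```

Call:
play_rows(steps=[{"ax":0,"ay":0,"az":0,"dx":-30,"dy":11,"dz":0,"claw":50},{"ax":0,"ay":0,"az":0,"dx":-40,"dy":15,"dz":0,"claw":50},{"ax":0,"ay":0,"az":0,"dx":-40,"dy":15,"dz":0,"claw":50},{"ax":0,"ay":0,"az":0,"dx":-40,"dy":15,"dz":0,"claw":50},{"ax":0,"ay":0,"az":0,"dx":-40,"dy":15,"dz":0,"claw":50},{"ax":0,"ay":0,"az":0,"dx":-40,"dy":15,"dz":0,"claw":50},{"ax":0,"ay":0,"az":0,"dx":-40,"dy":15,"dz":0,"claw":50},{"ax":0,"ay":0,"az":0,"dx":-40,"dy":15,"dz":0,"claw":50},{"ax":0,"ay":0,"az":0,"dx":-40,"dy":15,"dz":0,"claw":50},{"ax":0,"ay":0,"az":0,"dx":-40,"dy":15,"dz":0,"claw":50},{"ax":0,"ay":0,"az":0,"dx":-35,"dy":13,"dz":0,"claw":50},{"ax":0,"ay":0,"az":0,"dx":-20,"dy":0,"dz":0,"claw":50},{"ax":0,"ay":0,"az":0,"dx":0,"dy":0,"dz":0,"claw":50},{"ax":0,"ay":0,"az":0,"dx":0,"dy":0,"dz":0,"claw":50}])

```text
time_s: 19.45
tcp_pos: [0.5163, 0.3099, 0.3829]
ee_rot: [[-0.221, -0.975, -0.001], [-0.975, 0.221, -0.001], [0.002, 0.001, -1.0]]
wrist_force: [-0.3, -0.1, -0.3]
gripper_width: 0.574
gripper_force: 0.0
```

Run:
```python
from lanes import *
go([.514,.3105,.181],down(167.3))
s=load("scene");W=world(s);m=((W[...,2]>.174)&(W[...,2]<.186)&(abs(W[...,0]-.514)<.05)&(W[...,1]>.245)&(W[...,1]<.38)&(s["range_z"]>0))
print(m.sum(),cv2.minAreaRect((W[m][:,:2]*1000).astype(np.float32)))
```

```text
t 19.45 tcp [0.5163 0.3099 0.3829] F [-0.3 -0.1 -0.3] w 49.9 gf 0.0
  turn [ 0.06 -0.1  -0.05] shift after turn mm [-1.000e-01  2.400e+00  2.019e+02] shift in present axes [ -0.4   2.2 201.9] j [ 46.  16.  13.   0. -86. -59.]
227 ((515.74560546875, 311.2264404296875), (110.8955307006836, 24.979774475097656), 77.86896514892578)
```

Call:
play_rows(steps=[{"ax":0,"ay":0,"az":0,"dx":0,"dy":1,"dz":20,"claw":50},{"ax":0,"ay":0,"az":0,"dx":0,"dy":0,"dz":35,"claw":50},{"ax":0,"ay":0,"az":0,"dx":0,"dy":0,"dz":35,"claw":50},{"ax":0,"ay":0,"az":0,"dx":0,"dy":0,"dz":35,"claw":50},{"ax":0,"ay":0,"az":0,"dx":0,"dy":0,"dz":25,"claw":50},{"ax":0,"ay":0,"az":0,"dx":0,"dy":0,"dz":15,"claw":50},{"ax":0,"ay":0,"az":0,"dx":0,"dy":0,"dz":0,"claw":50},{"ax":0,"ay":0,"az":0,"dx":0,"dy":0,"dz":0,"claw":50},{"ax":0,"ay":0,"az":0,"dx":0,"dy":0,"dz":0,"claw":50}])

```text
time_s: 20.35
tcp_pos: [0.516, 0.3096, 0.22]
ee_rot: [[-0.222, -0.975, 0.001], [-0.975, 0.222, 0.0], [-0.001, -0.001, -1.0]]
wrist_force: [0.5, -1.0, 0.5]
gripper_width: 0.577
gripper_force: 0.0
```

Run:
```python
from lanes import *
go([.515,.311,.181],down(167.5))
```

```text
t 20.35 tcp [0.516  0.3096 0.22  ] F [ 0.5 -1.   0.5] w 50.2 gf 0.0
  turn [-0.06  0.04 -0.31] shift after turn mm [-1.1  1.3 39. ] shift in present axes [-1.1  1.3 39. ] j [ 46.  20.  -4.   0. -65. -59.]
```

Call:
play_rows(steps=[{"ax":0,"ay":0,"az":0,"dx":-1,"dy":1,"dz":15,"claw":50},{"ax":0,"ay":0,"az":0,"dx":0,"dy":0,"dz":12,"claw":50},{"ax":0,"ay":0,"az":0,"dx":0,"dy":0,"dz":7,"claw":50},{"ax":0,"ay":0,"az":0,"dx":0,"dy":0,"dz":4.5,"claw":50},{"ax":0,"ay":0,"az":0,"dx":0,"dy":0,"dz":0,"claw":50},{"ax":0,"ay":0,"az":0,"dx":0,"dy":0,"dz":0,"claw":30},{"ax":0,"ay":0,"az":0,"dx":0,"dy":0,"dz":0,"claw":10},{"ax":0,"ay":0,"az":0,"dx":0,"dy":0,"dz":0,"claw":10},{"ax":0,"ay":0,"az":0,"dx":0,"dy":0,"dz":0,"claw":10},{"ax":0,"ay":0,"az":0,"dx":0,"dy":0,"dz":0,"claw":10}])

```text
time_s: 21.35
tcp_pos: [0.5145, 0.3108, 0.1797]
ee_rot: [[-0.221, -0.975, -0.001], [-0.975, 0.221, -0.002], [0.002, 0.001, -1.0]]
wrist_force: [-0.3, 0.3, 0.1]
gripper_width: 0.276
gripper_force: 30.0
```

Call:
play_rows(steps=[{"ax":0,"ay":0,"az":0,"dx":0,"dy":0,"dz":-10,"claw":10},{"ax":0,"ay":0,"az":0,"dx":0,"dy":0,"dz":-30,"claw":10},{"ax":0,"ay":0,"az":0,"dx":0,"dy":0,"dz":-40,"claw":10},{"ax":0,"ay":0,"az":0,"dx":0,"dy":0,"dz":-40,"claw":10},{"ax":0,"ay":0,"az":0,"dx":0,"dy":0,"dz":-40,"claw":10},{"ax":0,"ay":0,"az":0,"dx":0,"dy":0,"dz":-40,"claw":10},{"ax":0,"ay":0,"az":0,"dx":40,"dy":-6,"dz":-20,"claw":10},{"ax":0,"ay":0,"az":0,"dx":40,"dy":-6,"dz":0,"claw":10},{"ax":0,"ay":0,"az":0,"dx":40,"dy":-6,"dz":0,"claw":10},{"ax":0,"ay":0,"az":7.5,"dx":0,"dy":0,"dz":0,"claw":10},{"ax":0,"ay":0,"az":7.5,"dx":0,"dy":0,"dz":0,"claw":10},{"ax":0,"ay":0,"az":7.5,"dx":0,"dy":0,"dz":0,"claw":10},{"ax":0,"ay":0,"az":7.5,"dx":0,"dy":0,"dz":0,"claw":10},{"ax":0,"ay":0,"az":7.5,"dx":0,"dy":0,"dz":0,"claw":10},{"ax":0,"ay":0,"az":7.5,"dx":0,"dy":0,"dz":0,"claw":10},{"ax":0,"ay":0,"az":7.5,"dx":0,"dy":0,"dz":0,"claw":10},{"ax":0,"ay":0,"az":7.5,"dx":0,"dy":0,"dz":0,"claw":10},{"ax":0,"ay":0,"az":7.5,"dx":0,"dy":0,"dz":0,"claw":10},{"ax":0,"ay":0,"az":7,"dx":0,"dy":0,"dz":0,"claw":10},{"ax":0,"ay":0,"az":0,"dx":0,"dy":0,"dz":0,"claw":10}])

```text
time_s: 23.35
tcp_pos: [0.5053, 0.19, 0.3996]
ee_rot: [[-0.999, -0.047, -0.003], [-0.047, 0.999, -0.002], [0.003, -0.002, -1.0]]
wrist_force: [0.1, 1.0, -2.6]
gripper_width: 0.273
gripper_force: 30.0
```

Run:
```python
from lanes import *
go(K(-182,-32,75),down(92.7))
```

```text
t 23.35 tcp [0.5053 0.19   0.3996] F [ 0.1  1.  -2.6] w 23.7 gf 30.0
  turn [-0.09 -0.16  0.02] shift after turn mm [  -4.7 -404.7   85.8] shift in present axes [  -4.7 -404.5   86.5] j [  38.   10.    6.   -0.  -87. -125.]
```

Call:
play_rows(steps=[{"ax":0,"ay":0,"az":0,"dx":-0.5,"dy":-25,"dz":0,"claw":10},{"ax":0,"ay":0,"az":0,"dx":-0.5,"dy":-40,"dz":0,"claw":10},{"ax":0,"ay":0,"az":0,"dx":-0.5,"dy":-40,"dz":0,"claw":10},{"ax":0,"ay":0,"az":0,"dx":-0.5,"dy":-40,"dz":0,"claw":10},{"ax":0,"ay":0,"az":0,"dx":-0.5,"dy":-40,"dz":0,"claw":10},{"ax":0,"ay":0,"az":0,"dx":-0.5,"dy":-40,"dz":0,"claw":10},{"ax":0,"ay":0,"az":0,"dx":-0.5,"dy":-40,"dz":0,"claw":10},{"ax":0,"ay":0,"az":0,"dx":-0.5,"dy":-40,"dz":0,"claw":10},{"ax":0,"ay":0,"az":0,"dx":-0.5,"dy":-40,"dz":10,"claw":10},{"ax":0,"ay":3,"az":0,"dx":0,"dy":-30,"dz":15,"claw":10},{"ax":0,"ay":3,"az":0,"dx":0,"dy":-20,"dz":15,"claw":10},{"ax":0,"ay":3,"az":0,"dx":0,"dy":-9,"dz":15,"claw":10},{"ax":0,"ay":3,"az":0,"dx":0,"dy":0,"dz":10,"claw":10},{"ax":0,"ay":0,"az":0,"dx":0,"dy":0,"dz":0,"claw":10},{"ax":0,"ay":0,"az":0,"dx":0,"dy":0,"dz":0,"claw":10}])

```text
time_s: 24.85
tcp_pos: [0.5256, -0.2135, 0.3357]
ee_rot: [[-0.977, -0.049, -0.209], [-0.048, 0.999, -0.012], [0.209, -0.001, -0.978]]
wrist_force: [0.2, 0.3, -2.5]
gripper_width: 0.271
gripper_force: 30.0
```

Run:
```python
from lanes import *
go(K(-182,-32,15.5),laneT())
```

```text
t 24.85 tcp [ 0.5256 -0.2135  0.3357] F [ 0.2  0.3 -2.5] w 23.6 gf 30.0
  turn [-0.1  -0.06  0.07] shift after turn mm [-7.8 -0.7 80.2] shift in present axes [-7.9 -0.5 80.2] j [ -5.  19.   9.   2. -91. -82.]
```

Call:
play_rows(steps=[{"ax":0,"ay":0,"az":0,"dx":-7.5,"dy":-0.5,"dz":15,"claw":10},{"ax":0,"ay":0,"az":0,"dx":0,"dy":0,"dz":25,"claw":10},{"ax":0,"ay":0,"az":0,"dx":0,"dy":0,"dz":18,"claw":10},{"ax":0,"ay":0,"az":0,"dx":0,"dy":0,"dz":8,"claw":10},{"ax":0,"ay":0,"az":0,"dx":0,"dy":0,"dz":0,"claw":10},{"ax":0,"ay":0,"az":0,"dx":0,"dy":0,"dz":0,"claw":10},{"ax":0,"ay":0,"az":0,"dx":0,"dy":0,"dz":0,"claw":10}])

```text
time_s: 25.55
tcp_pos: [0.5197, -0.2146, 0.2712]
ee_rot: [[-0.977, -0.048, -0.206], [-0.046, 0.999, -0.012], [0.206, -0.002, -0.978]]
wrist_force: [0.5, 0.0, -3.5]
gripper_width: 0.273
gripper_force: 30.0
```

Run:
```python
from lanes import *
go(K(-182,-32,15.5),laneT())
```

```text
t 25.55 tcp [ 0.5197 -0.2146  0.2712] F [ 0.5  0.  -3.5] w 23.7 gf 30.0
  turn [-0.14  0.09 -0.01] shift after turn mm [-0.2  0.1 15.9] shift in present axes [-0.2  0.1 15.9] j [ -5.  20.   1.   2. -83. -83.]
```

Call:
play_rows(steps=[{"ax":0,"ay":0,"az":0,"dx":0,"dy":0,"dz":6,"claw":10},{"ax":0,"ay":0,"az":0,"dx":0,"dy":0,"dz":5,"claw":10},{"ax":0,"ay":0,"az":0,"dx":0,"dy":0,"dz":2.5,"claw":10},{"ax":0,"ay":0,"az":0,"dx":0,"dy":0,"dz":1.5,"claw":10},{"ax":0,"ay":0,"az":0,"dx":0,"dy":0,"dz":0,"claw":10},{"ax":0,"ay":0,"az":0,"dx":0,"dy":0,"dz":0,"claw":10}])

```text
time_s: 26.15
tcp_pos: [0.516, -0.2149, 0.2555]
ee_rot: [[-0.977, -0.047, -0.208], [-0.046, 0.999, -0.012], [0.208, -0.002, -0.978]]
wrist_force: [0.4, 0.4, -0.4]
gripper_width: 0.274
gripper_force: 30.0
```

Run:
```python
from lanes import *
go(K(-182,-32,15),laneT())
d=capture('scene');b=cv2.resize(d['frame'][100:190,150:250],None,fx=4,fy=4);cv2.imwrite('pics/p3.png',b)
```

```text
t 26.15 tcp [ 0.516  -0.2149  0.2555] F [ 0.4  0.4 -0.4] w 23.8 gf 30.0
  turn [-0.13 -0.03 -0.03] shift after turn mm [-0.6  0.2  0.3] shift in present axes [-0.6  0.2  0.3] j [ -5.  21.  -1.   2. -81. -83.]
```

View pics/p3.png

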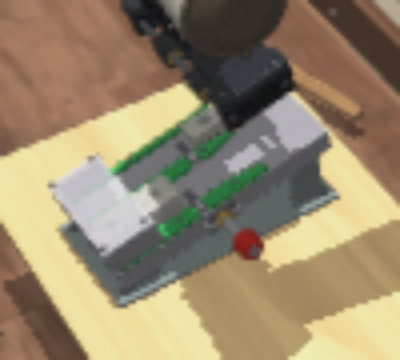

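The bar's nose, at (200,125), lies between the middle and right rails, and the deck now carries its weight. Release, then retreat up the slope.

Call:
play_rows(steps=[{"ax":0,"ay":0,"az":0,"dx":0,"dy":0,"dz":0,"claw":28},{"ax":0,"ay":0,"az":0,"dx":0,"dy":0,"dz":0,"claw":45},{"ax":0,"ay":0,"az":0,"dx":0,"dy":0,"dz":0,"claw":45},{"ax":0,"ay":0,"az":0,"dx":0,"dy":0,"dz":0,"claw":45},{"ax":0,"ay":0,"az":0,"dx":0,"dy":0,"dz":-15,"claw":45},{"ax":0,"ay":0,"az":0,"dx":0,"dy":0,"dz":-20,"claw":45},{"ax":0,"ay":0,"az":0,"dx":20,"dy":0,"dz":-5,"claw":45},{"ax":0,"ay":0,"az":0,"dx":30,"dy":0,"dz":0,"claw":0},{"ax":0,"ay":0,"az":0,"dx":25,"dy":0,"dz":0,"claw":0},{"ax":0,"ay":0,"az":0,"dx":0,"dy":0,"dz":0,"claw":0},{"ax":0,"ay":0,"az":0,"dx":0,"dy":0,"dz":0,"claw":0}])

```text
time_s: 27.3
tcp_pos: [0.4507, -0.2175, 0.31]
ee_rot: [[-0.977, -0.047, -0.208], [-0.046, 0.999, -0.011], [0.208, -0.001, -0.978]]
wrist_force: [0.4, 0.6, -0.5]
gripper_width: 0.241
gripper_force: 0.0
```

Run:
```python
from lanes import *
go(K(-119.5,-32,22),laneT())
d=capture('scene');b=cv2.resize(d['frame'][100:190,150:250],None,fx=4,fy=4);cv2.imwrite('pics/p4.png',b)
W=world(d)
L=(W-O)@R*1000
m=(d["range_z"]>0)&(abs(L[...,1]+32)<9)&(L[...,2]>9)&(L[...,2]<20)&(L[...,0]<-52)&(L[...,0]>-260)
print("bar tail x",np.percentile(L[m][:,0],[1,5,50,99]) if m.any() else None,m.sum())
m=(d["range_z"]>0)&(abs(L[...,1]-20)<13)&(L[...,2]>18)&(L[...,2]<30)&(L[...,0]<-52)&(L[...,0]>-260)
print("block tail x",np.percentile(L[m][:,0],[1,5,50,99]) if m.any() else None,m.sum())
```

```text
t 27.3 tcp [ 0.4507 -0.2175  0.31  ] F [ 0.4  0.6 -0.5] w 21.0 gf 0.0
  turn [-0.08 -0.03 -0.04] shift after turn mm [-138.4   -0.2   33. ] shift in present axes [-1.384e+02 -1.000e-01  3.290e+01] j [ -6.  13.  -4.   2. -85. -82.]
bar tail x [-107.64705387 -105.32644237  -77.50913163  -52.78126577] 49
block tail x [-83.32365136 -81.15915709 -67.09387984 -52.804058  ] 40
```

View pics/p4.png

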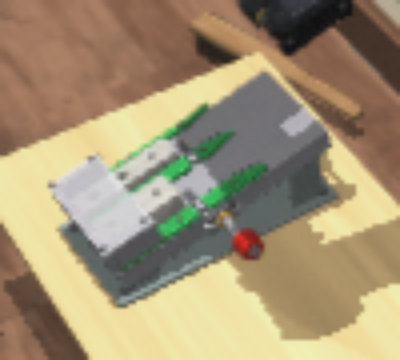

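Both parts are in their lanes with tails near home: bar tail (170,150), block tail (180,200). I'll press the bar lightly home.

Call:
play_rows(steps=[{"ax":0,"ay":0,"az":0,"dx":-35,"dy":0,"dz":0,"claw":0},{"ax":0,"ay":0,"az":0,"dx":-35,"dy":0,"dz":0,"claw":0},{"ax":0,"ay":0,"az":0,"dx":-35,"dy":0,"dz":5,"claw":0},{"ax":0,"ay":0,"az":0,"dx":0,"dy":0,"dz":15,"claw":0},{"ax":0,"ay":0,"az":0,"dx":0,"dy":0,"dz":12,"claw":0},{"ax":0,"ay":0,"az":0,"dx":-10,"dy":0,"dz":1,"claw":0},{"ax":0,"ay":0,"az":0,"dx":-10,"dy":0,"dz":0,"claw":0},{"ax":0,"ay":0,"az":0,"dx":-6,"dy":0,"dz":0,"claw":0},{"ax":0,"ay":0,"az":0,"dx":-3,"dy":0,"dz":0,"claw":0},{"ax":0,"ay":0,"az":0,"dx":0,"dy":0,"dz":0,"claw":0},{"ax":0,"ay":0,"az":0,"dx":0,"dy":0,"dz":0,"claw":0}])

```text
time_s: 28.45
tcp_pos: [0.5748, -0.2118, 0.2498]
ee_rot: [[-0.977, -0.047, -0.209], [-0.046, 0.999, -0.011], [0.209, -0.002, -0.978]]
wrist_force: [0.3, -0.2, -0.4]
gripper_width: 0.005
gripper_force: 0.0
```

Run:
```python
from lanes import *
go(K(-119.5,-32,22),laneT())
```

```text
t 28.45 tcp [ 0.5748 -0.2118  0.2498] F [ 0.3 -0.2 -0.4] w 0.4 gf 0.0
  turn [-0.09 -0.06 -0.03] shift after turn mm [-4.3 -0.  -0. ] shift in present axes [-4.3 -0.  -0. ] j [ -4.  26.   7.   2. -83. -83.]
```

Call:
play_rows(steps=[{"ax":0,"ay":0,"az":0,"dx":-2,"dy":0,"dz":0,"claw":0},{"ax":0,"ay":0,"az":0,"dx":-1,"dy":0,"dz":0,"claw":0},{"ax":0,"ay":0,"az":0,"dx":-1,"dy":0,"dz":0,"claw":0},{"ax":0,"ay":0,"az":0,"dx":-1,"dy":0,"dz":0,"claw":0},{"ax":0,"ay":0,"az":0,"dx":0,"dy":0,"dz":0,"claw":0},{"ax":0,"ay":0,"az":0,"dx":0,"dy":0,"dz":0,"claw":0}])

```text
time_s: 29.05
tcp_pos: [0.5783, -0.2117, 0.2488]
ee_rot: [[-0.976, -0.047, -0.212], [-0.046, 0.999, -0.011], [0.213, -0.001, -0.977]]
wrist_force: [-5.4, -0.1, 3.2]
gripper_width: -0.002
gripper_force: 3.0
```

Run:
```python
from lanes import *
go(K(-119.5,-32,22),laneT())
```

```text
t 29.05 tcp [ 0.5783 -0.2117  0.2488] F [-5.4 -0.1  3.2] w -0.2 gf 3.0
  turn [-0.08 -0.28 -0.04] shift after turn mm [-0.7  0.1 -0.4] shift in present axes [-0.7  0.1 -0.4] j [ -4.  27.   8.   2. -83. -83.]
```

Bar home too (5 N contact at -120 mm). Retreat and move to the outer side of the knob.

Call:
play_rows(steps=[{"ax":0,"ay":0,"az":0,"dx":10,"dy":0,"dz":0,"claw":0},{"ax":0,"ay":0,"az":0,"dx":5,"dy":0,"dz":-20,"claw":0},{"ax":0,"ay":0,"az":0,"dx":0,"dy":0,"dz":-35,"claw":0},{"ax":0,"ay":-6,"az":0,"dx":0,"dy":0,"dz":-35,"claw":0},{"ax":0,"ay":-6,"az":0,"dx":0,"dy":0,"dz":0,"claw":0},{"ax":0,"ay":0,"az":0,"dx":0,"dy":30,"dz":0,"claw":0},{"ax":0,"ay":0,"az":0,"dx":0,"dy":35,"dz":0,"claw":0},{"ax":0,"ay":0,"az":0,"dx":0,"dy":35,"dz":0,"claw":0},{"ax":0,"ay":0,"az":0,"dx":0,"dy":35,"dz":0,"claw":0},{"ax":0,"ay":0,"az":0,"dx":0,"dy":30,"dz":0,"claw":0},{"ax":0,"ay":0,"az":0,"dx":0,"dy":20,"dz":0,"claw":0},{"ax":0,"ay":0,"az":0,"dx":0,"dy":0,"dz":0,"claw":0},{"ax":0,"ay":0,"az":0,"dx":0,"dy":0,"dz":0,"claw":0}])

```text
time_s: 30.35
tcp_pos: [0.5753, -0.0262, 0.3394]
ee_rot: [[-0.999, -0.048, 0.0], [-0.048, 0.999, -0.001], [-0.0, -0.001, -1.0]]
wrist_force: [-0.2, -0.1, -0.3]
gripper_width: 0.003
gripper_force: 0.0
```

Run:
```python
from lanes import *
p=K(-106,150,-13);p[2]+=.008;print(p);go(p,down(92.72))
d=capture('scene');W=world(d);L=(W-O)@R*1000;ok=d["range_z"]>0
for n,y,h,lo,hi in(("bar",-32,9,9,20),("block",20,13,18,30)):
    m=ok&(abs(L[...,1]-y)<h)&(L[...,2]>lo)&(L[...,2]<hi)&(L[...,0]<-52)&(L[...,0]>-200);print(n,np.percentile(L[m][:,0],[1,5]),m.sum())
```

```text
[ 0.57630894 -0.02955952  0.21994002]
t 30.35 tcp [ 0.5753 -0.0262  0.3394] F [-0.2 -0.1 -0.3] w 0.2 gf 0.0
  turn [-0.07  0.01  0.05] shift after turn mm [ -0.8  -3.4 119.5] shift in present axes [ -0.8  -3.3 119.5] j [  14.   14.    4.    0.  -80. -101.]
bar [-106.28770654 -104.57135467] 48
block [-83.35937884 -81.21814869] 40
```

Call:
play_rows(steps=[{"ax":0,"ay":0,"az":0,"dx":-1,"dy":0,"dz":20,"claw":0},{"ax":0,"ay":0,"az":0,"dx":0,"dy":0,"dz":30,"claw":0},{"ax":0,"ay":0,"az":0,"dx":0,"dy":0,"dz":30,"claw":0},{"ax":0,"ay":0,"az":0,"dx":0,"dy":0,"dz":25,"claw":0},{"ax":0,"ay":0,"az":0,"dx":0,"dy":0,"dz":14,"claw":0},{"ax":0,"ay":0,"az":0,"dx":0,"dy":0,"dz":0,"claw":0},{"ax":0,"ay":0,"az":0,"dx":0,"dy":0,"dz":0,"claw":0},{"ax":0,"ay":0,"az":0,"dx":0,"dy":0,"dz":0,"claw":0}])

```text
time_s: 31.2
tcp_pos: [0.5768, -0.027, 0.2216]
ee_rot: [[-0.999, -0.047, 0.001], [-0.047, 0.999, -0.001], [-0.001, -0.001, -1.0]]
wrist_force: [-0.3, -0.3, 0.1]
gripper_width: 0.004
gripper_force: 0.0
```

Run:
```python
from lanes import *
p=K(-106,113.5,-13);p[2]+=.006;go(p,down(92.72))
```

```text
t 31.2 tcp [ 0.5768 -0.027   0.2216] F [-0.3 -0.3  0.1] w 0.4 gf 0.0
  turn [-0.08  0.07 -0.04] shift after turn mm [  0.6 -39.    3.7] shift in present axes [  0.6 -39.    3.7] j [  13.   18.   -8.    0.  -64. -101.]
```

Call:
play_rows(steps=[{"ax":0,"ay":0,"az":0,"dx":0.5,"dy":-10,"dz":3,"claw":0},{"ax":0,"ay":0,"az":0,"dx":0,"dy":-8,"dz":0,"claw":0},{"ax":0,"ay":0,"az":0,"dx":0,"dy":-4,"dz":0,"claw":0},{"ax":0,"ay":0,"az":0,"dx":0,"dy":-3,"dz":0,"claw":0},{"ax":0,"ay":0,"az":0,"dx":0,"dy":-3,"dz":0,"claw":0},{"ax":0,"ay":0,"az":0,"dx":0,"dy":-3,"dz":0,"claw":0},{"ax":0,"ay":0,"az":0,"dx":0,"dy":-3,"dz":0,"claw":0},{"ax":0,"ay":0,"az":0,"dx":0,"dy":-2,"dz":0,"claw":0},{"ax":0,"ay":0,"az":0,"dx":0,"dy":0,"dz":0,"claw":0}])

```text
time_s: 32.1
tcp_pos: [0.5772, -0.0625, 0.2174]
ee_rot: [[-0.999, -0.047, -0.001], [-0.047, 0.999, -0.001], [0.001, -0.001, -1.0]]
wrist_force: [-1.2, 2.7, 0.7]
gripper_width: 0.004
gripper_force: 1.2
```

Run:
```python
from lanes import *
p=K(-106,113.5,-13);p[2]+=.006;go(p,down(92.72))
```

```text
t 32.1 tcp [ 0.5772 -0.0625  0.2174] F [-1.2  2.7  0.7] w 0.3 gf 1.2
  turn [-0.08 -0.08  0.  ] shift after turn mm [-0.7 -3.6 -0.6] shift in present axes [-0.7 -3.6 -0.6] j [ 10.  19.  -8.   0. -64. -97.]
```

Pushing at the 3 N friction level; continue until it bottoms.

Call:
play_rows(steps=[{"ax":0,"ay":0,"az":0,"dx":0,"dy":-2,"dz":0,"claw":0},{"ax":0,"ay":0,"az":0,"dx":0,"dy":-2,"dz":0,"claw":0},{"ax":0,"ay":0,"az":0,"dx":0,"dy":-1,"dz":0,"claw":0},{"ax":0,"ay":0,"az":0,"dx":0,"dy":-1,"dz":0,"claw":0},{"ax":0,"ay":0,"az":0,"dx":0,"dy":-1,"dz":0,"claw":0},{"ax":0,"ay":0,"az":0,"dx":0,"dy":0,"dz":0,"claw":0},{"ax":0,"ay":0,"az":0,"dx":0,"dy":0,"dz":0,"claw":0}])

```text
time_s: 32.8
tcp_pos: [0.5776, -0.0698, 0.2173]
ee_rot: [[-0.999, -0.047, -0.001], [-0.047, 0.999, -0.002], [0.001, -0.002, -1.0]]
wrist_force: [0.3, 1.3, 0.4]
gripper_width: 0.011
gripper_force: 1.0
```

Run:
```python
from lanes import *
p=K(-106,113.5,-13);p[2]+=.006;go(p,down(92.72))
```

```text
t 32.8 tcp [ 0.5776 -0.0698  0.2173] F [0.3 1.3 0.4] w 1.0 gf 1.0
  turn [-0.1  -0.08 -0.01] shift after turn mm [-0.6  3.7 -0.6] shift in present axes [-0.6  3.7 -0.6] j [  9.  19.  -7.   0. -64. -96.]
```

Call:
play_rows(steps=[{"ax":0,"ay":0,"az":0,"dx":0,"dy":-1.5,"dz":0,"claw":0},{"ax":0,"ay":0,"az":0,"dx":0,"dy":-1.5,"dz":0,"claw":0},{"ax":0,"ay":0,"az":0,"dx":0,"dy":-1,"dz":0,"claw":0},{"ax":0,"ay":0,"az":0,"dx":0,"dy":0,"dz":0,"claw":0},{"ax":0,"ay":0,"az":0,"dx":0,"dy":0,"dz":0,"claw":0}])

```text
time_s: 33.3
tcp_pos: [0.5777, -0.0729, 0.2173]
ee_rot: [[-0.999, -0.047, -0.001], [-0.047, 0.999, -0.0], [0.001, -0.0, -1.0]]
wrist_force: [0.1, 5.2, 0.7]
gripper_width: 0.006
gripper_force: 2.7
```

Run:
```python
from lanes import *
go(K(-106,113.5,-13))
for n in("scene","top"):
    c=capture(n);W=world(c);h=cv2.cvtColor(c["frame"],cv2.COLOR_BGR2HSV)
    L=(W-O)@R*1000
    m=((h[...,0]<8)|(h[...,0]>172))&(h[...,1]>150)&(c["range_z"]>0)&(abs(L[...,0]+106)<25)&(abs(L[...,1]-95)<35)
    if m.any():print(n,"knob y",L[m].mean(0),np.percentile(L[m][:,1],[2,98]),m.sum())
```

```text
t 33.3 tcp [ 0.5777 -0.0729  0.2173] F [0.1 5.2 0.7] w 0.6 gf 2.7
  turn [0. 0. 0.] shift after turn mm [-0.7  6.9  5.4] shift in present axes [-0.7  6.9  5.4] j [  9.  19.  -7.   0. -64. -96.]
scene knob y [-96.55136342  94.3186727   -2.80733715] [90.44899119 97.6681435 ] 6
```

Call:
play_rows(steps=[{"ax":0,"ay":0,"az":0,"dx":0,"dy":-1.5,"dz":0,"claw":0},{"ax":0,"ay":0,"az":0,"dx":0,"dy":-1.5,"dz":0,"claw":0},{"ax":0,"ay":0,"az":0,"dx":0,"dy":0,"dz":0,"claw":0},{"ax":0,"ay":0,"az":0,"dx":0,"dy":0,"dz":0,"claw":0}])

```text
time_s: 33.8
tcp_pos: [0.5777, -0.0731, 0.2173]
ee_rot: [[-0.999, -0.048, -0.001], [-0.048, 0.999, 0.004], [0.001, 0.004, -1.0]]
wrist_force: [-2.9, 14.4, 3.3]
gripper_width: 0.01
gripper_force: 7.5
```

It has bottomed: 14 N with no movement. Back off, lift and verify.

Call:
play_rows(steps=[{"ax":0,"ay":0,"az":0,"dx":0,"dy":10,"dz":0,"claw":0},{"ax":0,"ay":0,"az":0,"dx":0,"dy":15,"dz":0,"claw":0},{"ax":0,"ay":0,"az":0,"dx":0,"dy":5,"dz":-30,"claw":0},{"ax":0,"ay":0,"az":0,"dx":0,"dy":10,"dz":-40,"claw":0},{"ax":0,"ay":0,"az":0,"dx":0,"dy":30,"dz":-40,"claw":0},{"ax":0,"ay":0,"az":0,"dx":0,"dy":30,"dz":-30,"claw":0},{"ax":0,"ay":0,"az":0,"dx":0,"dy":0,"dz":0,"claw":0},{"ax":0,"ay":0,"az":0,"dx":0,"dy":0,"dz":0,"claw":0}])

```text
time_s: 34.6
tcp_pos: [0.573, 0.0241, 0.3573]
ee_rot: [[-0.999, -0.048, -0.001], [-0.048, 0.999, -0.002], [0.001, -0.002, -1.0]]
wrist_force: [0.0, -0.3, -1.0]
gripper_width: 0.011
gripper_force: 0.0
```

Run:
```python
from lanes import *
go(K(-106,113.5,-13))
def knob(c):
    W=world(c);h=cv2.cvtColor(c["frame"],cv2.COLOR_BGR2HSV);L=(W-O)@R*1000
    m=((h[...,0]<8)|(h[...,0]>172))&(h[...,1]>150)&(c["range_z"]>0)&(abs(L[...,0]+106)<25)&(abs(L[...,1]-95)<35)
    return L[m].mean(0).round(1),np.percentile(L[m][:,1],[2,98]),m.sum()
d=capture('scene')
print("now",knob(d),"start",knob(load("scene")))
L=(world(d)-O)@R*1000;ok=d["range_z"]>0
for n,y,h,lo,hi in(("bar",-32,9,9,20),("block",20,13,18,30)):
    m=ok&(abs(L[...,1]-y)<h)&(L[...,2]>lo)&(L[...,2]<hi)&(L[...,0]<-52)&(L[...,0]>-200);print(n,np.percentile(L[m][:,0],[1,5]),m.sum())
cv2.imwrite('pics/p5.png',cv2.resize(d['frame'][100:250,150:310],None,fx=4,fy=4))
```

```text
t 34.6 tcp [0.573  0.0241 0.3573] F [ 0.  -0.3 -1. ] w 1.0 gf 0.0
  turn [0. 0. 0.] shift after turn mm [ -0.8 -90.  145.5] shift in present axes [ -0.8 -90.  145.5] j [  19.   14.    6.    0.  -82. -106.]
now (array([-104.1,   90.6,   -2. ]), array([80.09568425, 98.52963554]), np.int64(30)) start (array([-104.2,   90.2,   -2.6]), array([80.05145136, 98.60702648]), np.int64(30))
bar [-117.51773593 -107.92418563] 52
block [-83.12326913 -81.43931406] 43
```

View pics/p5.png

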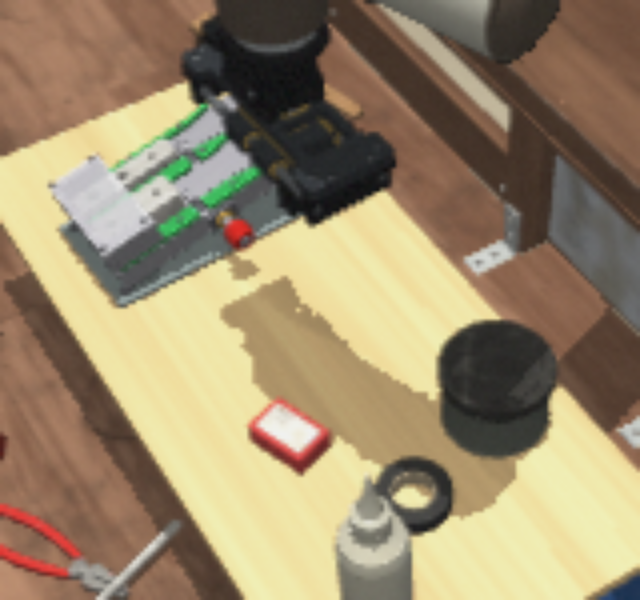

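The knob at (238,235) is back at its starting depth. Both parts are home in their lanes, and the bystanders are where they were. Handing in.

```bash
python3 -c "
from station import *
print(finish_job())"
```

```text
the job is handed in; nothing more can be done
None
```

I handed the job in after about 35 s of robot time: guide block and clamp bar pressed against the back stop, the lock knob pushed home to its starting depth, and the bystanders not disturbed; the hand-in returned no verdict.

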